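Set out a module kit on the assembly carrier

ROBOT

A 6-joint arm with a two-finger parallel gripper is mounted at the origin on the work surface. World frame = base frame: x ahead of the robot, y to its left, z up, the work surface at z = 0. Lengths are in mm, angles in rad, forces in N, time in s.
With the tool pointing down it reaches from about 325 to 850 mm from the base axis. Payload 15.5 kg.
Tool frame: the origin (TCP) lies midway between the tips of the shut fingers; the grasp point (between the pads) lies 19 mm behind it; x points along the fingers, z is the direction in which the jaws open and shut, and the axes are right-handed (so a half turn about x gives the same grasp; the last joint's range is limited). The gripper opens to 91 mm and grips with 3 to 60 N. Pads are 32 mm wide; open, the fingers measure 118 mm over their backs; the gripper's body (76 mm by 178 mm) begins 60 mm behind the grasp point.
Start: joints at [1.151, 0.494, 1.345, -0, 1.302, -0.096], TCP at [198.852, 592.524, 213.915] pointing down, gripper open.
Joint ranges: [-2.91, 2.91], [-0.82, 2.16], [0.22, 2.67], [-1.22, 4.37], [0.12, 2.79], [-3.08, 3.08]. Speed limits (rad/s): [1.89, 1.89, 2.57, 3.01, 3.01, 3.01].

INTERFACE

Orientations are given as a unit quaternion [w, x, y, z].
In Python, from cell import sensors, viewer, ctrl, finder gives the robot as it stands.
- The arm moves only by the tool play_rows, never from a script. Its argument "steps" is a list of rows, each an object of numbers: "tx", "ty", "tz": the shift along the tool's x, y, z in mm; "wx", "wy", "wz": the turn, a rotation vector about the tool's x, y, z in rad. In form: [{"tx": .., "ty": .., "tz": .., "wx": .., "wy": .., "wz": ..}, ...]. A call has 1 to 8 rows; each row shifts and turns the commanded pose from where the row before left it, along the tool's axes as they then stand; what a row does not reach is not made up. A row lasts 1/10 s, in which the tool goes at most 50 mm and 8.59 degrees, less where a joint would pass 70% of its speed; a pose out of reach is approached as far as the arm can. A call with a gripper value outside its range is refused whole. "fingers" is the finger opening in mm, from 0 to 91.2, set as the call begins (left out, the last holds). The fingers move at their own pace and stop on an object; the grip force is fixed at half the most. Time passes only in rows, so rows that do not move let the fingers close. It gives the time, the measured TCP pose, the force and the opening at its end, in the units of the state.
- sensors.get_state(): the state, without advancing time (a new reading comes with each control period).
- viewer.read_camera(name): name is "scene" or "top" or "wrist"; returns a dict with "color" (480x640x3 uint8, red, green, blue), "camera_matrix" (3x3 intrinsics, pixels), "rvec" (rotation vector, rad) and "tvec" (3), from world to camera coordinates, as OpenCV has them; the wrist camera has in their place "T_tool_cam" (4x4, takes a point from camera to tool coordinates, whose origin is the TCP and whose axes are the tool frame's). Camera axes: x right, y down, z forward; pixel columns grow to the right and rows downward; lengths in mm; the calibration is good to about 2 mm. A picture is of the moment at which its call begins: read the wrist's pose just before it. There is no depth.
- ctrl.finish_job(): hands the job in, once; it reports no verdict.
Trained networks look in a picture, given as the dict that the camera call returned (one of the last four; its "shot" number tells which), for a name from the list of things; names that differ only in an ending like _2 or _b are one class to them, and where a whole thing is asked for, a point or a joint stands for the part that bears it (a point fixed in the world has none). Each returns a list of dicts, best first, with "p" (0 to 1); they miss things now and then, are a little off and sometimes report something else, mostly with a low value. They report only what shows in the picture. A call takes as long as a camera call. They do not tell look-alikes from the thing itself.
- finder.spot_in(picture, target): "extent" ([left, top, right, bottom] in pixels, round what is visible of it).
- finder.outline_of(picture, target): "region" (480x640 bool, what is visible of it) and "extent" ([left, top, right, bottom] in pixels, round what is visible of it).
- finder.place_of(picture, target): "at" ([column, row] in pixels: a listed point, or the origin of a listed thing).
The state is a dict: "time_s": time; "qpos": joint angles; "dq": joint speeds; "joint_efforts": joint torques, N m; "tcp_pos": TCP position; "tcp_rot": TCP orientation; "contact_force": force on the tool from outside, world axes, zero at the start; "torque": the same for the moment, N m; "gripper_width": finger opening in mm.
Only numpy, scipy, OpenCV 4.12 (cv2) and the standard library are available. Lean on these libraries where they do the work, as an engineer would, in place of code of your own. Each camera call takes 0.05 s, during which the arm holds its last target.

TASK

Set out the kit on the blue carrier: draw the long rail out of its rack over the low end lip and lay it flat, slots up, in the long outline in front of the two modules (the robot's side); put the finned heat sink squarely on top of the black power block of the circuit board; stand the round capacitor upright on the ring between the two modules; and stand the transformer upright and square in the marked square behind the white housing. Let everything go and leave the solder spool and the sponge pot where they are.

Things in the scene. Friction and masses are not known exactly. Their poses are not given: they have to be found in the camera images.
- rail_mid (a point): Aluminium rail, 200 long x 22 wide x 15 high (mm), seven dark slots on top. The point is its centre, half-way up; x along it, z up. It starts in the rack, its centre within 3 of the rack's x = 0, far end under the bridge (20 free above, 4 each side). It comes out towards the rack's -x: raise it about 14 to pass the lip, draw it at least 50 along -x to clear the bridge, then lift it away.
- heatsink_mid (a point): Finned aluminium heat sink, 44 x 44 footprint, 24 high (mm), fins up (they run along its x). At the start it stands on the grey parts mat (260 x 120, 4 thick, on the bench). The point is its centre, half-way up (12 above its underside); z up.
- transformer_mid (a point): Small transformer: black plastic foot 40 x 40 x 6 mm, on it a dark steel core 40 along x, 18 along y, and a copper winding 26 along x, 38 along y, from 6 to 28 above the underside; 36 high in all. At the start it stands on the parts mat. The point is its centre, half-way up (18 above its underside); z up.
- capacitor_mid (a point): Round black capacitor can standing upright, 35 mm diameter, 50 high, aluminium top with two small brass studs. At the start it stands on the parts mat. The point is its centre, half-way up (25 above its underside); z along its axis.
- carrier: Fixed blue plate, 270 (x) x 330 (y) x 6 mm thick; origin at the centre of its underside, x away from the robot, y to its left. White marks on top: rail outline 30 (x) x 208 (y) centred at x = -110, y = 0; capacitor ring, 49 diameter, at 0, 0, midway between the modules; two squares of 50 at x = 95, y = 105 and -105, one behind each module. Modules stand at x = 0, y = 105 and -105, in either order.
- board: Fixed green circuit board module on the carrier, 90 (x) x 80 (y) mm, turned as the carrier; origin at the centre of its underside, which is on the carrier's top. Board top 10 above the origin; on its centre a bare black power block 50 x 50 whose flat top is 28 above the origin; other parts on the board reach at most 18.
- housing: Fixed off-white moulded housing on the carrier, 90 (x) x 80 (y) mm x 48 high, turned as the carrier; origin at the centre of its underside, which is on the carrier's top. Its upright rear flange ends at x = +45. The square outline behind it is centred at x = 95, y = 0 in its frame.
- rack: Fixed black rail rack, 236 (x) x 50 (y), 65 high (mm); origin at the centre of its underside (bench), x along the rail, away from the robot. Heights from the bench: base plate top 6, rail underside 26, near end lip top 34 (x = -107 to -112), underside of the bridge over the far end 61 (x = 60 to 100). The rail rests on supports at x = -95 to -75 and 60 to 100; between them its sides are free.
- spool: Grey plastic solder spool with bright metal winding standing on the bench beyond the carrier to one side, 60 mm diameter, 45 high; a bystander. Origin at the centre of its underside.
- sponge_pot: Black round pot with a yellow sponge, 86 mm diameter, 46 high, on the bench beyond the carrier to one side; a bystander. Origin at the centre of its underside.
There are look-alikes about, which are no part of the job. Of the things shaped like the part that bears rail_mid, the aluminium one is meant.

How it is judged:
By the outcome, as a careful person would: the job done as asked, in the order asked, and still so for the second after the job is handed in, with the robot touching nothing.
It also fails if it takes over 99 s, if anything falls off the work surface, if the arm or the gripper's body presses on something with over 40 N, if the wrist force passes 120 N, or if a joint passes its speed limit or range.

## Working session

There is one attempt and no reset: what is moved stays moved. The work goes in short steps, Python scripts to look and compute and a tool call to move; the robot and the scene stay as the last step left them, time stands still between calls to the robot, and variables do not carry over. Pictures are saved under pics/ and viewed, and the job is handed in when it is done.

Besides the shell and the picture viewer there is one more tool, called after ">>>" in YAML: its name, and indented under it one key for each argument. play_rows: Moves the arm, as the interface text tells. Its arguments: {"type":"object","properties":{"steps":{"type":"array"},"fingers":{"type":"number"}},"required":["steps"]}

```bash
ls; mkdir -p pics; python3 - <<'E'
from cell import sensors, viewer, ctrl, finder
import cv2,numpy as np
s=sensors.get_state()
print({k:np.round(v,3).tolist() for k,v in s.items()})
for n in ["scene","top","wrist"]:
    p=viewer.read_camera(n)
    cv2.imwrite(f"pics/a_{n}.png",p["color"][:,:,::-1])
    print(n,{k:np.round(v,3).tolist() for k,v in p.items() if k!='color'})
E
```

```text
pics
{'time_s': 0.0, 'qpos': [1.151, 0.494, 1.346, -0.0, 1.302, -0.096], 'dq': [0.0, -0.002, 0.0, -0.0, -0.002, 0.0], 'joint_efforts': [0.003, -87.881, -38.185, 0.071, 0.053, -0.0], 'tcp_pos': [198.71, 592.165, 213.338], 'tcp_rot': [0.574, -0.413, 0.574, 0.413], 'contact_force': [0.224, -0.128, 0.361], 'torque': [-0.004, -0.053, -0.04], 'gripper_width': 91.132}
scene {'camera_matrix': [[552.337, 0.0, 318.702], [0.0, 552.337, 247.895], [0.0, 0.0, 1.0]], 'rvec': [1.137, 2.582, -0.731], 'tvec': [374.294, -229.531, 1429.483], 'shot': 1}
top {'camera_matrix': [[587.929, 0.0, 326.695], [0.0, 587.929, 237.622], [0.0, 0.0, 1.0]], 'rvec': [2.041, -2.178, 0.235], 'tvec': [-73.919, 494.68, 1325.922], 'shot': 2}
wrist {'camera_matrix': [[352.491, 0.0, 320.178], [0.0, 352.491, 241.846], [0.0, 0.0, 1.0]], 'T_tool_cam': [[0.0, -0.271, 0.963, -170.399], [0.001, -0.963, -0.271, 76.675], [1.0, 0.001, -0.0, -0.762], [0.0, 0.0, 0.0, 1.0]], 'shot': 3}
```

View pics/a_scene.png

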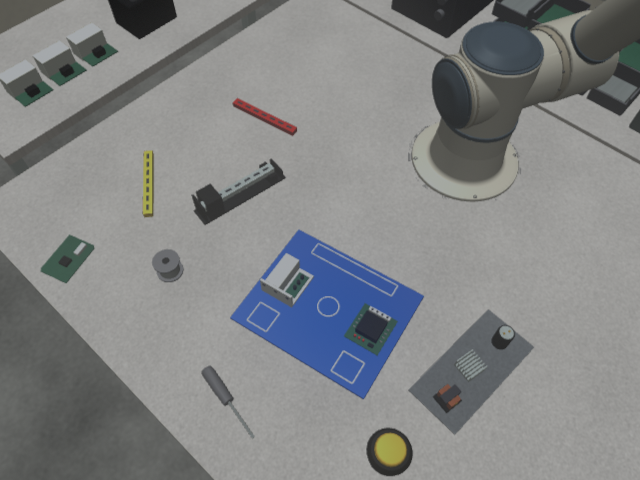

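View pics/a_top.png

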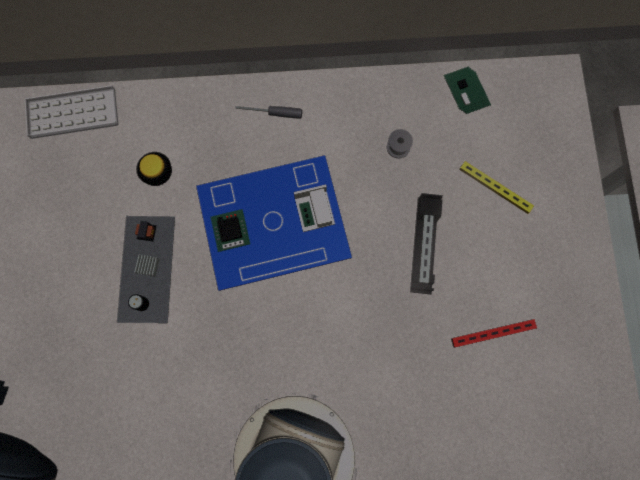

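View pics/a_wrist.png

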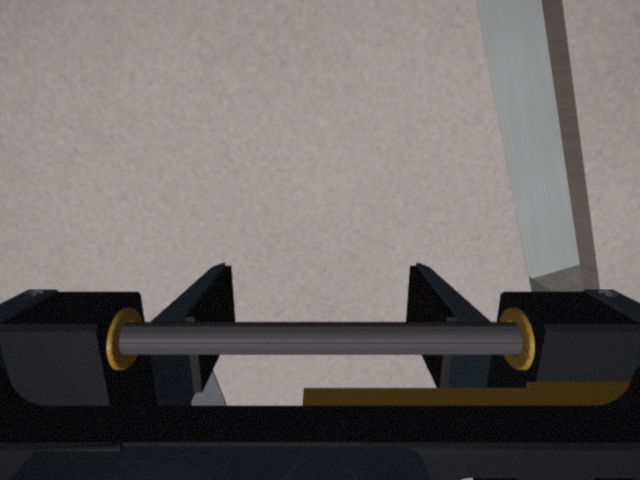

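```bash
cat > h.py <<'E'
from cell import sensors, viewer, ctrl, finder
import cv2,numpy as np
from scipy.spatial.transform import Rotation as R
def pose(s=None):
    s=s or sensors.get_state(); w,x,y,z=s['tcp_rot']
    return np.array(s['tcp_pos']),R.from_quat([x,y,z,w]).as_matrix()
def cam(name):
    """picture, K, Rwc(world->cam), t"""
    if name=='wrist':
        p0,R0=pose(); p=viewer.read_camera(name); T=np.array(p['T_tool_cam'])
        Rc=R0@T[:3,:3]; c=R0@T[:3,3]+p0
        return p,np.array(p['camera_matrix']),Rc.T,-Rc.T@c
    p=viewer.read_camera(name)
    return p,np.array(p['camera_matrix']),cv2.Rodrigues(np.array(p['rvec']))[0],np.array(p['tvec'],float)
def unproj(c,uv,z):
    p,K,Rw,t=c; uv=np.atleast_2d(np.array(uv,float))
    d=np.c_[uv,np.ones(len(uv))]@np.linalg.inv(K).T@Rw; o=-Rw.T@t
    return o+d*((z-o[2])/d[:,2])[:,None]
def proj(c,X):
    p,K,Rw,t=c; X=np.atleast_2d(np.array(X,float))
    q=(X@Rw.T+t)@K.T
    return q[:,:2]/q[:,2:]
def save(c,name,crop=None,scale=1):
    im=c[0]['color'][:,:,::-1]
    if crop: l,t,r,b=crop; im=im[t:b,l:r]
    if scale!=1: im=cv2.resize(im,None,fx=scale,fy=scale,interpolation=cv2.INTER_CUBIC)
    cv2.imwrite('pics/'+name,im)
def axes():
    p,M=pose(); print('tcp',p.round(1),'\n',M.round(3))
E
python3 - <<'E'
from h import *
axes()
for n in ['top','scene']:
    c=cam(n)
    for t in ['rail_mid','heatsink_mid','transformer_mid','capacitor_mid','carrier','board','housing','rack']:
        z={'rail_mid':33,'heatsink_mid':16,'transformer_mid':22,'capacitor_mid':29,'carrier':0,'board':6,'housing':6,'rack':0}[t]
        for r in finder.place_of(c[0],t)[:3]:
            print(n,t,round(r['p'],2),np.round(r['at'],1),unproj(c,r['at'],z)[0].round(1))
    hsv=cv2.cvtColor(c[0]['color'],cv2.COLOR_RGB2HSV)
    m=cv2.inRange(hsv,(105,120,60),(130,255,255))
    cs=max(cv2.findContours(m,cv2.RETR_EXTERNAL,cv2.CHAIN_APPROX_NONE)[0],key=cv2.contourArea)
    b=cv2.approxPolyDP(cv2.convexHull(cs),8,True)[:,0]
    X=unproj(c,b,6); print(n,b.tolist(),X.round(1).tolist())
    print('lens',np.linalg.norm(X-np.roll(X,1,0),axis=1).round(1), X.mean(0))
E
```

```text
tcp [198.7 592.3 213.5] 
 [[-0.    -0.948  0.318]
 [-0.001  0.318  0.948]
 [-1.     0.    -0.001]]
top rail_mid 0.96 [492.8 336.7] [ 236.1 -471.7   33. ]
top rail_mid 0.83 [426.8 238.6] [ 475.5 -343.8   33. ]
top rail_mid 0.79 [498.  187.2] [ 591.5 -529.1   33. ]
top heatsink_mid 0.69 [147.3 262.5] [464.1 325.5  16. ]
top transformer_mid 0.59 [146.1 230.4] [541.7 326.6  22. ]
top capacitor_mid 0.78 [141.4 298.6] [376.7 335.3  29. ]
top carrier 0.86 [274.4 221. ] [550.6  18.9   0. ]
top carrier 0.54 [425.8 238. ] [ 484.  -347.7    0. ]
top board 0.71 [274.9 220.7] [549.7  17.2   6. ]
top board 0.57 [230.3 232.7] [526.7 126.9   6. ]
top housing 0.74 [314.1 210.8] [568.5 -80.    6. ]
top rack 0.77 [424.4 241.5] [ 475.5 -343.4    0. ]
top [[324, 156], [350, 257], [218, 289], [197, 186]] [[708.6, -113.2, 6.0], [447.9, -159.4, 6.0], [390.9, 160.2, 6.0], [650.7, 205.7, 6.0]]
lens [324.1 264.8 324.7 263.7] [549.52332064  23.30247592   6.        ]
scene rail_mid 0.9 [239.  185.1] [ 466.7 -342.6   33. ]
scene rail_mid 0.82 [147.8 185.1] [ 616.  -504.7   33. ]
scene rail_mid 0.67 [263.8 118.4] [ 269.4 -457.1   33. ]
scene heatsink_mid 0.63 [468.8 368.6] [467.1 329.9  16. ]
scene transformer_mid 0.71 [449.2 397.3] [544.3 334.8  22. ]
scene capacitor_mid 0.59 [501.  338.4] [374.2 342.6  29. ]
scene carrier 0.75 [328.7 306.5] [549.3  24.    0. ]
scene board 0.63 [373.  330.7] [530.3 132.6   6. ]
scene board 0.16 [470.6 366.7] [456.6 330.1   6. ]
scene housing 0.72 [286.8 284.5] [574.3 -78.7   6. ]
scene rack 0.96 [237.4 194.2] [ 473.6 -346.6    0. ]
scene rack 0.61 [368.3 329. ] [531.7 121.5   0. ]
scene [[299, 230], [422, 296], [363, 398], [231, 318]] [[450.5, -158.7, 6.0], [394.0, 159.8, 6.0], [654.7, 209.2, 6.0], [713.3, -110.2, 6.0]]
lens [267.3 323.5 265.4 324.7] [553.11520806  25.03014066   6.        ]
```

>>> play_rows:
  steps:
    - {"wx": -0.108}
    - {"wx": -0.108}
    - {"wx": -0.108}
    - {"ty": -45}
    - {"ty": -45}
    - {"ty": -45}
    - {"ty": -45}
    - {"ty": -45}

```text
$.steps[0]: bad value
```

>>> play_rows:
  steps:
    - {"ty": -34,"tz": -33}
    - {"ty": -34,"tz": -33}
    - {"ty": -34,"tz": -33}
    - {"tz": -40}
    - {"tz": -40}
    - {"tz": -40}
    - {"tz": -40}
    - {"ty": 0}

```text
$.steps[0]: bad value
```

```bash
python3 - <<'E'
from h import *
axes()
c=cam('wrist'); save(c,'b_mat.png')
for t,z in [('heatsink_mid',16),('transformer_mid',22),('capacitor_mid',29)]:
    for r in finder.place_of(c[0],t)[:3]:
        print(t,round(r['p'],2),np.round(r['at'],1),unproj(c,r['at'],z)[0].round(1))
E
```

```text
tcp [198.8 592.5 213.9] 
 [[-0.    -0.948  0.318]
 [-0.     0.318  0.948]
 [-1.     0.    -0.   ]]
```

View pics/b_mat.png

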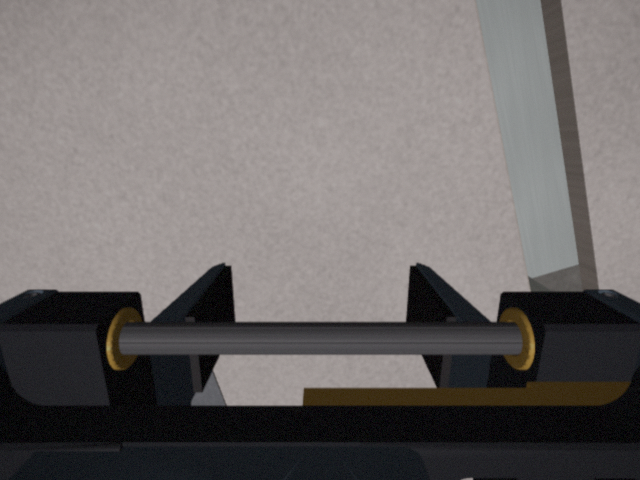

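Every row needs all six numbers.

>>> play_rows:
  steps:
    - {"tx": 0,"ty": -45,"tz": 0,"wx": -0.108,"wy": 0,"wz": 0}
    - {"tx": 0,"ty": -45,"tz": 0,"wx": -0.108,"wy": 0,"wz": 0}
    - {"tx": 0,"ty": -45,"tz": 0,"wx": -0.108,"wy": 0,"wz": 0}
    - {"tx": 0,"ty": -45,"tz": 0,"wx": 0,"wy": 0,"wz": 0}
    - {"tx": 0,"ty": -45,"tz": 0,"wx": 0,"wy": 0,"wz": 0}
    - {"tx": 0,"ty": -34,"tz": -33,"wx": 0,"wy": 0,"wz": 0}
    - {"tx": 0,"ty": -34,"tz": -33,"wx": 0,"wy": 0,"wz": 0}
    - {"tx": 0,"ty": -34,"tz": -33,"wx": 0,"wy": 0,"wz": 0}

```text
time_s: 2.05
tcp_pos: [523.5, 463.4, 213.7]
tcp_rot: [-0.5, 0.5, -0.5, -0.5]
contact_force: [-0.5, 0.4, 0.3]
gripper_width: 91.1
```

>>> play_rows:
  steps:
    - {"tx": 0,"ty": 0,"tz": -45,"wx": 0,"wy": 0,"wz": 0}
    - {"tx": 0,"ty": 0,"tz": -45,"wx": 0,"wy": 0,"wz": 0}
    - {"tx": 0,"ty": 0,"tz": -45,"wx": 0,"wy": 0,"wz": 0}
    - {"tx": 0,"ty": 0,"tz": -30,"wx": 0,"wy": 0,"wz": 0}
    - {"tx": 0,"ty": 0,"tz": 0,"wx": 0,"wy": 0,"wz": 0}

```text
time_s: 2.55
tcp_pos: [522.3, 296.3, 214.2]
tcp_rot: [0.5, -0.499, 0.501, 0.499]
contact_force: [-0.9, 1.0, -0.6]
gripper_width: 91.1
```

```bash
python3 - <<'E'
from h import *
axes()
c=cam('wrist'); save(c,'b_mat1.png')
for t,z in [('heatsink_mid',16),('transformer_mid',22),('capacitor_mid',29)]:
    for r in finder.place_of(c[0],t)[:3]:
        print(t,round(r['p'],2),np.round(r['at'],1),unproj(c,r['at'],z)[0].round(1))
E
```

```text
tcp [522.3 296.3 214.2] 
 [[-0.    -1.     0.003]
 [-0.001  0.003  1.   ]
 [-1.     0.    -0.001]]
heatsink_mid 0.89 [349.8 156.8] [459.3 325.5  16. ]
transformer_mid 0.7 [348.6 157.3] [459.5 323.9  22. ]
transformer_mid 0.6 [355.9 237.9] [543.1 333.3  22. ]
capacitor_mid 0.58 [368.5  57.5] [370.6 339.8  29. ]
```

View pics/b_mat1.png

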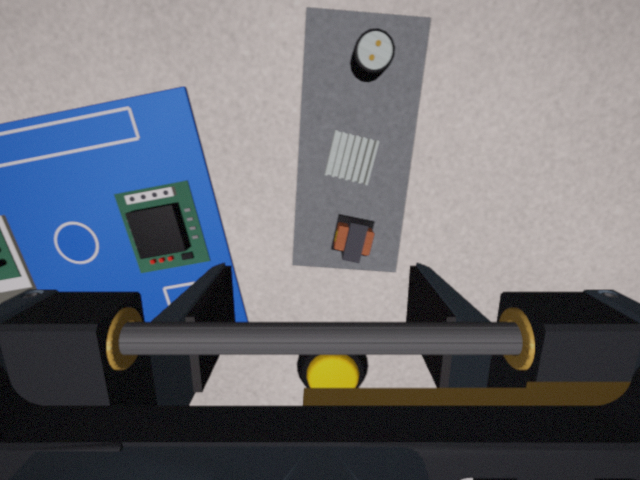

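Wrist view: mat upright at (350,140) with capacitor (375,50), heat sink (352,158), transformer (353,240); carrier with board (160,230) left. Now to the carrier.

>>> play_rows:
  steps:
    - {"tx": 0,"ty": -15,"tz": -45,"wx": 0,"wy": 0,"wz": 0}
    - {"tx": 0,"ty": -15,"tz": -45,"wx": 0,"wy": 0,"wz": 0}
    - {"tx": 0,"ty": -15,"tz": -45,"wx": 0,"wy": 0,"wz": 0}
    - {"tx": 0,"ty": -15,"tz": -45,"wx": 0,"wy": 0,"wz": 0}
    - {"tx": 0,"ty": -15,"tz": -45,"wx": 0,"wy": 0,"wz": 0}
    - {"tx": -20,"ty": 0,"tz": -40,"wx": 0,"wy": 0,"wz": 0}
    - {"tx": -20,"ty": 0,"tz": 0,"wx": 0,"wy": 0,"wz": 0}
    - {"tx": 0,"ty": 0,"tz": 0,"wx": 0,"wy": 0,"wz": 0}

```text
time_s: 3.55
tcp_pos: [599.1, 34.6, 256.2]
tcp_rot: [0.501, -0.501, 0.499, 0.499]
contact_force: [-0.3, 0.4, 0.6]
gripper_width: 91.3
```

```bash
python3 - <<'E'
from h import *
axes()
c=cam('wrist'); save(c,'b_car.png')
import pickle; pickle.dump(c,open('car.pkl','wb'))
for t,z in [('carrier',0),('board',6),('housing',6)]:
    for r in finder.place_of(c[0],t)[:3]:
        print(t,round(r['p'],2),np.round(r['at'],1),unproj(c,r['at'],z)[0].round(1))
E
```

```text
tcp [599.1  34.6 256.2] 
 [[ 0.004 -1.     0.   ]
 [ 0.     0.     1.   ]
 [-1.    -0.004  0.   ]]
carrier 0.56 [310.9 170. ] [554.6  22.7   0. ]
board 0.94 [396.1 151.4] [533.  121.4   6. ]
housing 0.79 [221.5 182.8] [569.  -83.1   6. ]
```

View pics/b_car.png

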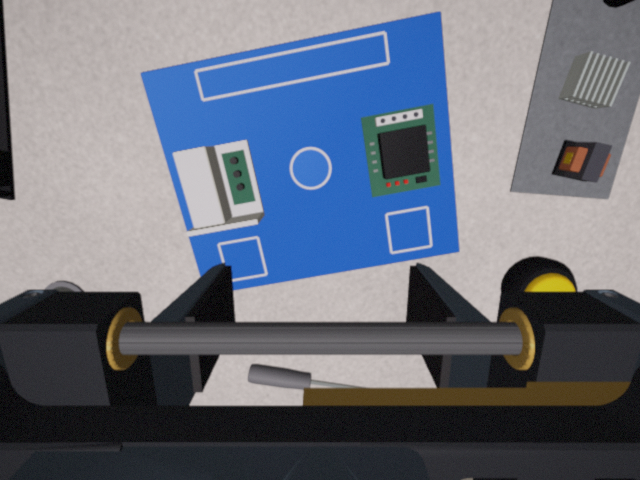

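```bash
cat > carfit.py <<'E'
from h import *
from scipy.optimize import least_squares
def fit(c,ymax):
    hsv=cv2.cvtColor(c[0]['color'],cv2.COLOR_RGB2HSV)
    m=cv2.inRange(hsv,(105,120,60),(130,255,255)); m[ymax:]=0
    cs=max(cv2.findContours(m,cv2.RETR_EXTERNAL,cv2.CHAIN_APPROX_NONE)[0],key=cv2.contourArea)[:,0]
    hull=cv2.convexHull(cs)[:,0]
    d=np.array([abs(cv2.pointPolygonTest(hull.reshape(-1,1,2).astype(np.float32),(float(a),float(b)),True)) for a,b in cs])
    pts=cs[(d<1.5)&(cs[:,1]<ymax-3)].astype(float)
    X=unproj(c,pts,6)[:,:2]
    def res(p):
        u=np.array([[np.cos(p[2]),np.sin(p[2])],[-np.sin(p[2]),np.cos(p[2])]])@(X-p[:2]).T
        q=np.abs(u).T-np.array([135,165])*(1+p[3]); return np.max(q,axis=1)
    f=least_squares(res,[550,24,0.175,0],loss='soft_l1',f_scale=1.5)
    return f.x,np.sqrt(np.mean(res(f.x)**2)),len(pts)
if __name__=='__main__':
    import pickle
    c=pickle.load(open('car.pkl','rb'))
    print(fit(c,260))
    for n in ['top','scene']: print(n,fit(cam(n),470))
    x=fit(c,260)[0]; Rz=np.array([[np.cos(x[2]),-np.sin(x[2])],[np.sin(x[2]),np.cos(x[2])]])
    im=c[0]['color'][:,:,::-1].copy()
    def dr(l,z):
        w=np.c_[np.array(l)@Rz.T+x[:2],np.full(len(l),z)]
        cv2.polylines(im,[(proj(c,w)*16).round().astype(int)],True,(0,0,255),1,cv2.LINE_AA,4)
    def sq(cx,cy,a,b): return [[cx-a,cy-b],[cx+a,cy-b],[cx+a,cy+b],[cx-a,cy+b]]
    dr(sq(0,0,135,165),6);dr(sq(-110,0,15,104),6);dr(sq(95,105,25,25),6);dr(sq(95,-105,25,25),6);dr(sq(0,105,25,25),34)
    dr([[24.5*np.cos(a),24.5*np.sin(a)] for a in np.linspace(0,6.28,40)],6)
    cv2.imwrite('pics/carfit.png',cv2.resize(im[0:300,130:480],None,fx=2,fy=2))
E
python3 carfit.py
```

```text
(array([ 5.51683594e+02,  2.20939109e+01,  1.80922034e-01, -1.48230162e-02]), np.float64(0.3284005485933365), 747)
top (array([ 5.50736436e+02,  2.21865383e+01,  1.71893114e-01, -1.84682995e-02]), np.float64(29.26205887237025), 248)
scene (array([ 5.52968897e+02,  2.50797756e+01,  1.78895882e-01, -1.52034103e-02]), np.float64(6.581445824543308), 362)
```

View pics/carfit.png

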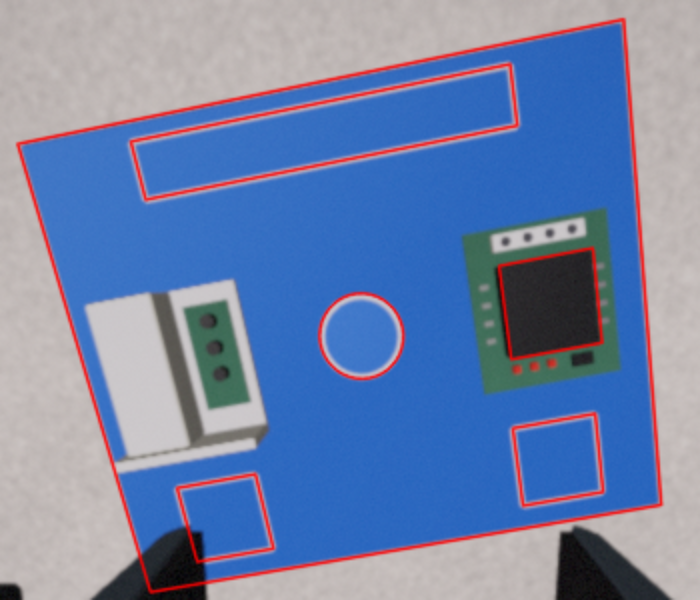

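Overlay fits outline, ring, squares and power block well. Carrier ≈ (551.7, 22.1), yaw 0.181. Now the rack.

>>> play_rows:
  steps:
    - {"tx": 0,"ty": 9,"tz": -48,"wx": 0,"wy": 0,"wz": 0}
    - {"tx": 0,"ty": 9,"tz": -48,"wx": 0,"wy": 0,"wz": 0}
    - {"tx": 0,"ty": 9,"tz": -48,"wx": 0,"wy": 0,"wz": 0}
    - {"tx": 0,"ty": 9,"tz": -48,"wx": 0,"wy": 0,"wz": 0}
    - {"tx": 0,"ty": 9,"tz": -48,"wx": 0,"wy": 0,"wz": 0}
    - {"tx": 0,"ty": 9,"tz": -48,"wx": 0,"wy": 0,"wz": 0}
    - {"tx": 5,"ty": 9,"tz": -48,"wx": 0,"wy": 0,"wz": 0}
    - {"tx": 20,"ty": 0,"tz": -42,"wx": 0,"wy": 0,"wz": 0}

```text
time_s: 4.65
tcp_pos: [534.2, -345.7, 230.0]
tcp_rot: [-0.5, 0.501, -0.5, -0.499]
contact_force: [0.9, 0.6, 0.4]
gripper_width: 91.2
```

>>> play_rows:
  steps:
    - {"tx": 0,"ty": 0,"tz": 0,"wx": 0,"wy": 0,"wz": 0}
    - {"tx": 0,"ty": 0,"tz": 0,"wx": 0,"wy": 0,"wz": 0}

```text
time_s: 4.85
tcp_pos: [534.0, -343.3, 227.7]
tcp_rot: [0.5, -0.499, 0.5, 0.501]
contact_force: [-0.3, 0.5, -0.9]
gripper_width: 91.1
```

```bash
python3 - <<'E'
from h import *
axes()
c=cam('wrist'); save(c,'b_rack.png')
import pickle; pickle.dump(c,open('rack.pkl','wb'))
for t,z in [('rail_mid',33.5),('rack',0)]:
    for r in finder.place_of(c[0],t)[:3]:
        print(t,round(r['p'],2),np.round(r['at'],1),unproj(c,r['at'],z)[0].round(1))
E
```

```text
tcp [ 534.  -343.3  227.7] 
 [[-0.002 -1.     0.001]
 [ 0.001  0.001  1.   ]
 [-1.     0.002  0.001]]
rail_mid 0.83 [321.4 160.8] [ 474.5 -342.7   33.5]
rack 0.63 [322.5 156.5] [ 471.5 -341.3    0. ]
```

View pics/b_rack.png

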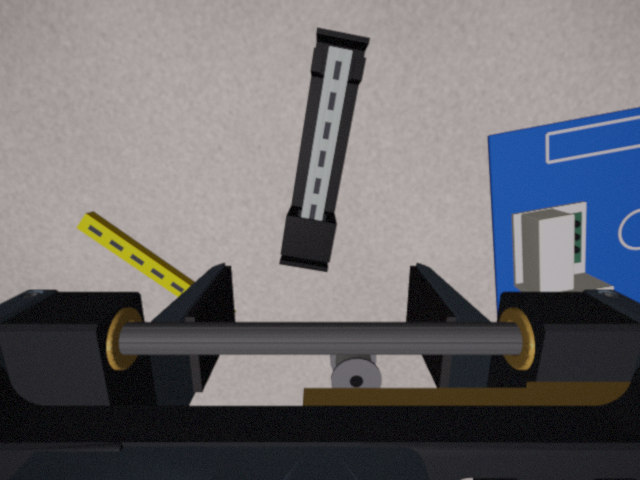

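Candidates: yellow bar (140,250), red bar (top-view 493,337), grey-metal bar in the rack (327,135). The aluminium one in the rack fits; confirm enlarged and fit it.

```bash
python3 - <<'E'
from h import *
import pickle
c=pickle.load(open('rack.pkl','rb'))
save(c,'rackcrop.png',(260,20,400,280),2.2)
hsv=cv2.cvtColor(c[0]['color'],cv2.COLOR_RGB2HSV)
m=np.zeros((480,640),np.uint8); m[30:235,285:370]=cv2.inRange(hsv,(0,0,140),(180,60,255))[30:235,285:370]
n,l,st,ce=cv2.connectedComponentsWithStats(m)
# component containing rail
k=l[150,316:345]; k=np.bincount(k[k>0]).argmax(); print(st[k])
m=(l==k).astype(np.uint8); cs=cv2.findContours(m,cv2.RETR_EXTERNAL,cv2.CHAIN_APPROX_NONE)[0]
cs=max(cs,key=cv2.contourArea)[:,0].astype(float)
L=[];Rr=[]
for v in range(st[k][1]+4,st[k][1]+st[k][3]-4):
    u=np.where(m[v]>0)[0]; L.append([u.min(),v]);Rr.append([u.max()+1-0.5+0.5,v])
A=unproj(c,L,41);B=unproj(c,Rr,41)
for X in (A,B):
    p=np.polyfit(X[:,0],X[:,1],1); print('y=',p, 'at 475',np.polyval(p,475),'rms',np.std(X[:,1]-np.polyval(p,X[:,0])), X[:,0].min(),X[:,0].max())
print('near end', unproj(c,[[342,st[k][1]]],41))
# slots
g=cv2.cvtColor(c[0]['color'],cv2.COLOR_RGB2GRAY)
hole=(cv2.fillPoly(np.zeros_like(m),[cs.astype(int)],1)-m)
n,l2,s2,c2=cv2.connectedComponentsWithStats(hole)
for i in range(1,n):
    if s2[i][4]>15: print('slot',c2[i].round(1),s2[i][4],unproj(c,c2[i],41)[0].round(1))
E
```

```text
[ 302   47   50  173 3030]
y= [-1.76108163e-01 -2.69685392e+02] at 475 -353.3367690576978 rms 0.2816217040597448 376.26312212292095 528.6331057234888
y= [-1.75933573e-01 -2.48505310e+02] at 475 -332.0737575529641 rms 0.2864311778414873 376.2663330855151 528.6433180165553
near end [[ 372.97764189 -323.97962285   41.        ]]
slot [336.9  69.7] 136 [ 391.9 -328.4   41. ]
slot [331.6 100.6] 128 [ 418.6 -333.1   41. ]
slot [326.5 130. ] 118 [ 445.1 -337.7   41. ]
slot [321.6 158.3] 110 [ 471.8 -342.5   41. ]
slot [316.8 185.5] 107 [ 498.4 -347.3   41. ]
```

View pics/rackcrop.png

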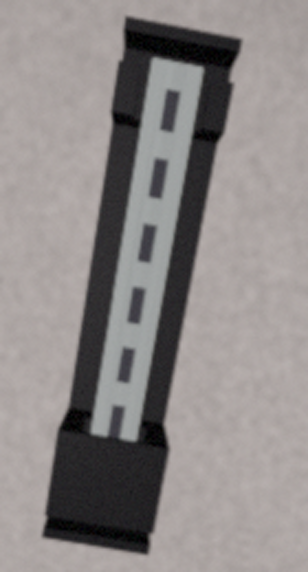

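>>> play_rows:
  steps:
    - {"tx": 0,"ty": 0,"tz": 0,"wx": 0.087,"wy": 0,"wz": 0}
    - {"tx": 0,"ty": 0,"tz": 0,"wx": 0.087,"wy": 0,"wz": 0}
    - {"tx": 20,"ty": 31,"tz": -5,"wx": 0,"wy": 0,"wz": 0}
    - {"tx": 40,"ty": 30,"tz": -5,"wx": 0,"wy": 0,"wz": 0}
    - {"tx": 40,"ty": 0,"tz": 0,"wx": 0,"wy": 0,"wz": 0}
    - {"tx": 40,"ty": 0,"tz": 0,"wx": 0,"wy": 0,"wz": 0}
    - {"tx": 0,"ty": 0,"tz": 0,"wx": 0,"wy": 0,"wz": 0}
    - {"tx": 0,"ty": 0,"tz": 0,"wx": 0,"wy": 0,"wz": 0}

```text
time_s: 5.8
tcp_pos: [473.3, -342.0, 90.1]
tcp_rot: [0.541, -0.455, 0.541, 0.455]
contact_force: [0.9, -0.1, 0.7]
gripper_width: 91.3
```

```bash
python3 - <<'E'
from h import *
axes()
c=cam('wrist'); save(c,'c1.png')
for r in finder.place_of(c[0],'rail_mid')[:2]: print(r['p'],r['at'],unproj(c,r['at'],33.5)[0].round(1))
E
```

```text
tcp [ 473.3 -342.    90.1] 
 [[-0.    -0.985  0.172]
 [ 0.     0.172  0.985]
 [-1.     0.     0.   ]]
0.71 [320.6, 259.4] [ 472.8 -342.4   33.5]
```

View pics/c1.png

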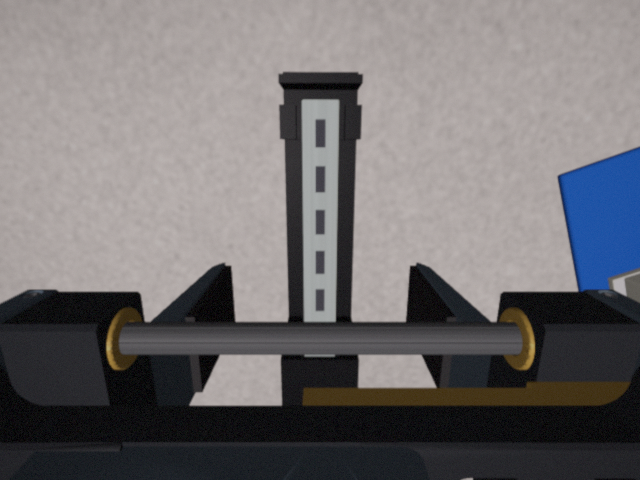

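Rail is centred and parallel between the jaws (column 320). Descend to TCP z 29 and close.

>>> play_rows:
  steps:
    - {"tx": 30,"ty": 0,"tz": 0,"wx": 0,"wy": 0,"wz": 0}
    - {"tx": 20,"ty": 0,"tz": 0,"wx": 0,"wy": 0,"wz": 0}
    - {"tx": 11,"ty": 0,"tz": 0,"wx": 0,"wy": 0,"wz": 0}
    - {"tx": 0,"ty": 0,"tz": 0,"wx": 0,"wy": 0,"wz": 0}

```text
time_s: 6.3
tcp_pos: [473.0, -342.5, 28.3]
tcp_rot: [0.541, -0.455, 0.541, 0.455]
contact_force: [0.3, -0.2, 0.1]
gripper_width: 91.3
```

>>> play_rows:
  steps:
    - {"tx": 0,"ty": 0,"tz": 0,"wx": 0,"wy": 0,"wz": 0}
    - {"tx": 0,"ty": 0,"tz": 0,"wx": 0,"wy": 0,"wz": 0}
    - {"tx": 0,"ty": 0,"tz": 0,"wx": 0,"wy": 0,"wz": 0}
    - {"tx": 0,"ty": 0,"tz": 0,"wx": 0,"wy": 0,"wz": 0}
    - {"tx": 0,"ty": 0,"tz": 0,"wx": 0,"wy": 0,"wz": 0}
    - {"tx": 0,"ty": 0,"tz": 0,"wx": 0,"wy": 0,"wz": 0}
  fingers: 0

```text
time_s: 6.9
tcp_pos: [472.7, -342.6, 28.2]
tcp_rot: [0.542, -0.455, 0.542, 0.455]
contact_force: [0.3, 0.1, -0.4]
gripper_width: 46.2
```

>>> play_rows:
  steps:
    - {"tx": 0,"ty": 0,"tz": 0,"wx": 0,"wy": 0,"wz": 0}
    - {"tx": 0,"ty": 0,"tz": 0,"wx": 0,"wy": 0,"wz": 0}
    - {"tx": 0,"ty": 0,"tz": 0,"wx": 0,"wy": 0,"wz": 0}
    - {"tx": 0,"ty": 0,"tz": 0,"wx": 0,"wy": 0,"wz": 0}
    - {"tx": 0,"ty": 0,"tz": 0,"wx": 0,"wy": 0,"wz": 0}

```text
time_s: 7.4
tcp_pos: [472.7, -342.5, 28.1]
tcp_rot: [0.541, -0.455, 0.542, 0.455]
contact_force: [0.8, 0.4, -0.4]
gripper_width: 21.9
```

>>> play_rows:
  steps:
    - {"tx": -5,"ty": 0,"tz": 0,"wx": 0,"wy": 0,"wz": 0}
    - {"tx": -5,"ty": 0,"tz": 0,"wx": 0,"wy": 0,"wz": 0}
    - {"tx": -4,"ty": 0,"tz": 0,"wx": 0,"wy": 0,"wz": 0}
    - {"tx": 0,"ty": 0,"tz": 0,"wx": 0,"wy": 0,"wz": 0}
    - {"tx": 0,"ty": 0,"tz": 0,"wx": 0,"wy": 0,"wz": 0}

```text
time_s: 7.9
tcp_pos: [472.8, -342.6, 42.3]
tcp_rot: [0.542, -0.455, 0.542, 0.455]
contact_force: [-0.3, -0.1, -1.0]
gripper_width: 21.9
```

```bash
python3 - <<'E'
from h import *
axes()
c=cam('wrist'); save(c,'c2.png',(200,20,480,320),2)
E
```

```text
tcp [ 472.8 -342.6   42.3] 
 [[ 0.    -0.985  0.173]
 [-0.     0.173  0.985]
 [-1.    -0.    -0.   ]]
```

View pics/c2.png

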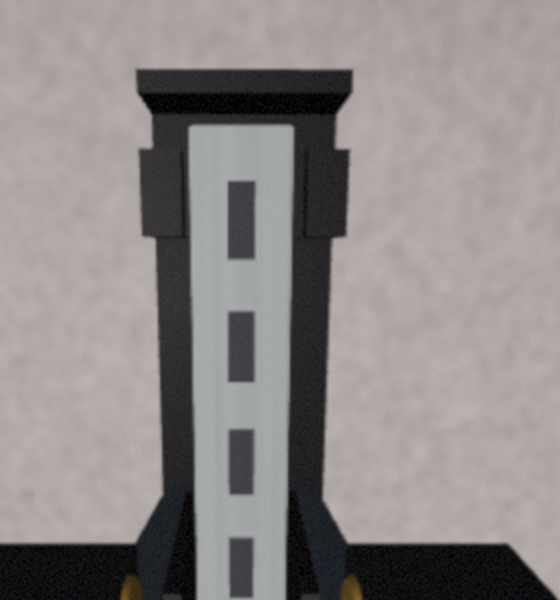

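>>> play_rows:
  steps:
    - {"tx": 0,"ty": 15,"tz": 0,"wx": 0,"wy": 0,"wz": 0}
    - {"tx": 0,"ty": 20,"tz": 0,"wx": 0,"wy": 0,"wz": 0}
    - {"tx": 0,"ty": 20,"tz": 0,"wx": 0,"wy": 0,"wz": 0}
    - {"tx": 0,"ty": 15,"tz": 0,"wx": 0,"wy": 0,"wz": 0}
    - {"tx": 0,"ty": 0,"tz": 0,"wx": 0,"wy": 0,"wz": 0}
    - {"tx": -20,"ty": 0,"tz": 0,"wx": 0,"wy": 0,"wz": 0}
    - {"tx": -40,"ty": 0,"tz": 0,"wx": 0,"wy": 0,"wz": 0}
    - {"tx": -40,"ty": 0,"tz": 0,"wx": 0,"wy": 0,"wz": 0}

```text
time_s: 8.75
tcp_pos: [404.1, -330.3, 143.0]
tcp_rot: [0.541, -0.454, 0.542, 0.455]
contact_force: [0.2, -0.5, -1.4]
gripper_width: 21.8
```

>>> play_rows:
  steps:
    - {"tx": 0,"ty": 0,"tz": 0,"wx": 0.135,"wy": 0,"wz": 0}
    - {"tx": 0,"ty": 0,"tz": 0,"wx": 0.135,"wy": 0,"wz": 0}
    - {"tx": 0,"ty": 0,"tz": 0,"wx": 0.135,"wy": 0,"wz": 0}
    - {"tx": 0,"ty": 0,"tz": 0,"wx": 0.135,"wy": 0,"wz": 0}
    - {"tx": 0,"ty": 0,"tz": 0,"wx": 0.135,"wy": 0,"wz": 0}
    - {"tx": 0,"ty": 0,"tz": 0,"wx": 0.135,"wy": 0,"wz": 0}
    - {"tx": 0,"ty": 0,"tz": 0,"wx": 0.135,"wy": 0,"wz": 0}
    - {"tx": 0,"ty": 0,"tz": 0,"wx": 0.135,"wy": 0,"wz": 0}

```text
time_s: 9.55
tcp_pos: [404.5, -330.6, 142.2]
tcp_rot: [0.699, -0.11, 0.698, 0.11]
contact_force: [0.3, 0.5, -1.6]
gripper_width: 22.2
```

>>> play_rows:
  steps:
    - {"tx": 0,"ty": 0,"tz": 0,"wx": 0.135,"wy": 0,"wz": 0}
    - {"tx": 0,"ty": 0,"tz": 0,"wx": 0,"wy": 0,"wz": 0}

```text
time_s: 9.75
tcp_pos: [404.4, -330.6, 142.1]
tcp_rot: [0.704, -0.063, 0.704, 0.063]
contact_force: [0.2, -1.1, -1.6]
gripper_width: 21.9
```

```bash
cat >> h.py <<'E'
def go(x,y,z,yaw=None):
    """print total tool shift (after turning wx) to reach TCP target; yaw=dir of tool z (rad, mod pi)"""
    p,M=pose(); y0=np.arctan2(M[1,2],M[0,2]); d=np.array([x,y,z])-p
    wx=0
    if yaw is not None:
        wx=-((yaw-y0+np.pi/2)%np.pi-np.pi/2); 
    M2=M@R.from_rotvec([wx,0,0]).as_matrix()
    print('tcp',p.round(1),'yaw',round(y0,4),'tilt',M[:2,0].round(4),'turn wx first',round(wx,4),'then t',(M2.T@d).round(1),'q6',round(sensors.get_state()['qpos'][5],2))
E
python3 - <<'E'
from h import *
go(443.5,2.3,120,0.181)
E
```

```text
tcp [ 404.4 -330.6  142.1] yaw 0.1795 tilt [ 0.0003 -0.0002] turn wx first -0.0015 then t [ 22.1 320.4  98.4] q6 -0.98
```

>>> play_rows:
  steps:
    - {"tx": 0,"ty": 40,"tz": 12.3,"wx": 0,"wy": 0,"wz": 0}
    - {"tx": 0,"ty": 40,"tz": 12.3,"wx": 0,"wy": 0,"wz": 0}
    - {"tx": 0,"ty": 40,"tz": 12.3,"wx": 0,"wy": 0,"wz": 0}
    - {"tx": 0,"ty": 40,"tz": 12.3,"wx": 0,"wy": 0,"wz": 0}
    - {"tx": 0,"ty": 40,"tz": 12.3,"wx": 0,"wy": 0,"wz": 0}
    - {"tx": 0,"ty": 40,"tz": 12.3,"wx": 0,"wy": 0,"wz": 0}
    - {"tx": 0,"ty": 40,"tz": 12.3,"wx": 0,"wy": 0,"wz": 0}
    - {"tx": 0,"ty": 40,"tz": 12.3,"wx": 0,"wy": 0,"wz": 0}

```text
time_s: 10.55
tcp_pos: [443.1, 3.9, 142.3]
tcp_rot: [0.704, -0.066, 0.704, 0.066]
contact_force: [1.6, -0.2, -1.8]
gripper_width: 21.8
```

>>> play_rows:
  steps:
    - {"tx": 25,"ty": 0,"tz": 0,"wx": 0,"wy": 0,"wz": 0}
    - {"tx": 25,"ty": 0,"tz": 0,"wx": 0,"wy": 0,"wz": 0}
    - {"tx": 25,"ty": 0,"tz": 0,"wx": 0,"wy": 0,"wz": 0}
    - {"tx": 20,"ty": 0,"tz": 0,"wx": 0,"wy": 0,"wz": 0}
    - {"tx": 0,"ty": 0,"tz": 0,"wx": 0,"wy": 0,"wz": 0}
    - {"tx": 0,"ty": 0,"tz": 0,"wx": 0,"wy": 0,"wz": 0}

```text
time_s: 11.15
tcp_pos: [442.9, 2.2, 47.4]
tcp_rot: [0.704, -0.065, 0.704, 0.065]
contact_force: [-0.6, -0.4, -0.7]
gripper_width: 21.8
```

```bash
python3 - <<'E'
from h import *
go(443.5,2.3,8.5,0.181)
c=cam('wrist'); save(c,'c3.png')
E
```

```text
tcp [442.9   2.2  47.4] yaw 0.1845 tilt [-0.0004  0.    ] turn wx first 0.0035 then t [38.9  0.   0.6] q6 -0.31
```

View pics/c3.png

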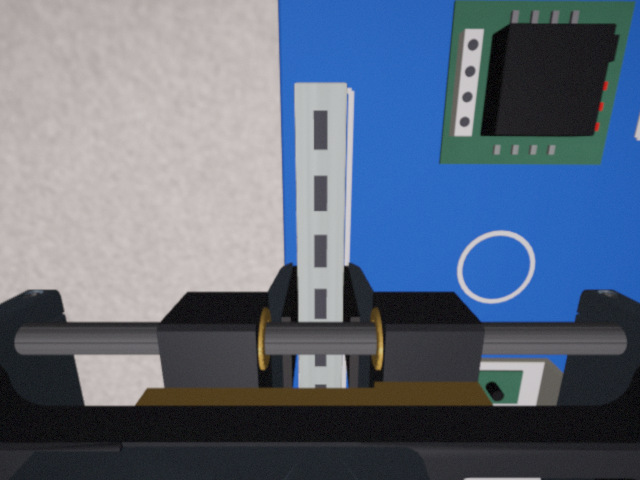

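```bash
python3 - <<'E'
from h import *
c=cam('wrist'); p,M=pose()
g=cv2.cvtColor(c[0]['color'],cv2.COLOR_RGB2GRAY).astype(int)
print(g[76:92,321], g[130,290:360])
for uv in [(320.5,83),(320.5,130),(320.5,193),(320.5,251),(320.5,303)]:
    X=unproj(c,uv,60.3)[0]; print(uv,(M.T@(X-p)).round(1))
th=0.181
for uv in [(354,88)]:
    X=unproj(c,uv,6)[0]; d=X[:2]-[551.7,22.1]; print(X.round(1),'carrier frame',d@[np.cos(th),np.sin(th)],d@[-np.sin(th),np.cos(th)])
r=finder.place_of(c[0],'board')[:1]
for q in r:
    X=unproj(c,q['at'],6)[0]; d=X[:2]-[551.7,22.1];print('board',q['p'],d@[np.cos(th),np.sin(th)],d@[-np.sin(th),np.cos(th)])
# ring centre
hsv=cv2.cvtColor(c[0]['color'],cv2.COLOR_RGB2HSV); m=cv2.inRange(hsv,(0,0,150),(180,60,255)); m[:220]=0;m[315:]=0;m[:,:445]=0;m[:,548:]=0
pts=np.argwhere(m)[:,::-1].astype(np.float32); X=unproj(c,pts,6)[:,:2]
A=np.c_[2*X,np.ones(len(X))]; s=np.linalg.lstsq(A,(X**2).sum(1),rcond=None)[0]; print('ring',s[:2],np.sqrt(s[2]+s[:2]@s[:2]))
save(c,'c3crop.png',(260,60,380,320),2.2)
E
```

```text
[ 97  98  97  96  97 106 136 169 182 185 184 184 184 185 185 185] [ 98  95  99 110 142 171 186 189 188 188 188 188 190 190 191 190 189 186
 186 187 189 189 189 169  99  79  78  80  79  77  80  77  76  79  77  77
  87 139 181 184 187 188 189 187 188 188 188 188 187 187 189 188 186 187
 183 164 157 192 203 204 202 190 143 106  96  98  97 100  97  99]
(320.5, 83) [-12.3  99.6  -0.5]
(320.5, 130) [-12.3  81.1  -0.5]
(320.5, 193) [-12.3  54.2  -0.5]
(320.5, 251) [-12.3  27.   -0.4]
(320.5, 303) [-12.3   0.3  -0.4]
[442.1 108.8   6. ] carrier frame -92.19205148573735 104.97255620512394
board 0.69 0.41589944659080275 102.19462691101472
ring [552.37733408  21.84220477] 23.06193412235853
```

View pics/c3crop.png

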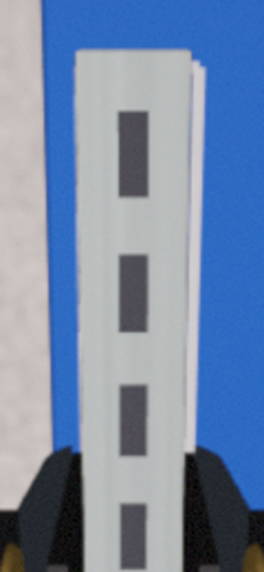

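>>> play_rows:
  steps:
    - {"tx": 12,"ty": 0,"tz": 1.6,"wx": 0.003,"wy": 0,"wz": 0}
    - {"tx": 12,"ty": 0,"tz": 0,"wx": 0,"wy": 0,"wz": 0}
    - {"tx": 10,"ty": 0,"tz": 0,"wx": 0,"wy": 0,"wz": 0}
    - {"tx": 0,"ty": 0,"tz": 0,"wx": 0,"wy": 0,"wz": 0}

```text
time_s: 11.7
tcp_pos: [444.0, 2.4, 12.7]
tcp_rot: [0.704, -0.063, 0.705, 0.063]
contact_force: [-0.2, -0.6, -1.7]
gripper_width: 21.7
```

```bash
python3 - <<'E'
from h import *
go(444.5,2.4,8.1,0.181)
c=cam('wrist'); save(c,'c4.png',(240,40,400,320),2.1)
E
```

```text
tcp [444.    2.4  12.7] yaw 0.1793 tilt [-0.0007  0.0001] turn wx first -0.0017 then t [ 4.6 -0.1  0.5] q6 -0.31
```

View pics/c4.png

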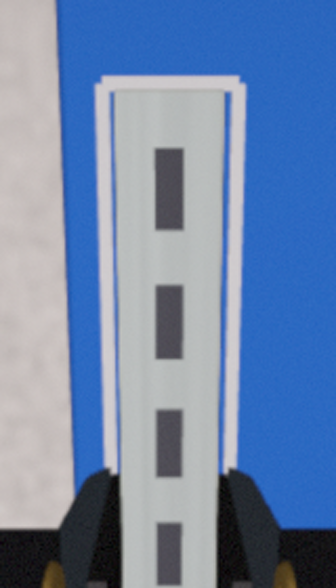

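>>> play_rows:
  steps:
    - {"tx": 2,"ty": 0,"tz": 0.5,"wx": -0.002,"wy": 0,"wz": 0}
    - {"tx": 1.5,"ty": 0,"tz": 0,"wx": 0,"wy": 0,"wz": 0}
    - {"tx": 0.7,"ty": 0,"tz": 0,"wx": 0,"wy": 0,"wz": 0}
    - {"tx": 0,"ty": 0,"tz": 0,"wx": 0,"wy": 0,"wz": 0}
    - {"tx": 0,"ty": 0,"tz": 0,"wx": 0,"wy": 0,"wz": 0}

```text
time_s: 12.25
tcp_pos: [444.7, 2.5, 9.0]
tcp_rot: [0.704, -0.064, 0.704, 0.064]
contact_force: [-0.5, -0.1, -1.6]
gripper_width: 22.2
```

>>> play_rows:
  steps:
    - {"tx": 0.7,"ty": 0,"tz": 0,"wx": 0,"wy": 0,"wz": 0}
    - {"tx": 0.5,"ty": 0,"tz": 0,"wx": 0,"wy": 0,"wz": 0}
    - {"tx": 0,"ty": 0,"tz": 0,"wx": 0,"wy": 0,"wz": 0}
    - {"tx": 0,"ty": 0,"tz": 0,"wx": 0,"wy": 0,"wz": 0}

```text
time_s: 12.65
tcp_pos: [444.8, 2.5, 8.0]
tcp_rot: [0.704, -0.064, 0.704, 0.064]
contact_force: [-1.4, -0.7, 10.5]
gripper_width: 21.7
```

Contact (≈12 N). Release modestly, then rise.

>>> play_rows:
  steps:
    - {"tx": -0.3,"ty": 0,"tz": 0,"wx": 0,"wy": 0,"wz": 0}
    - {"tx": 0,"ty": 0,"tz": 0,"wx": 0,"wy": 0,"wz": 0}
    - {"tx": 0,"ty": 0,"tz": 0,"wx": 0,"wy": 0,"wz": 0}
    - {"tx": 0,"ty": 0,"tz": 0,"wx": 0,"wy": 0,"wz": 0}
    - {"tx": -5,"ty": 0,"tz": 0,"wx": 0,"wy": 0,"wz": 0}
    - {"tx": -25,"ty": 0,"tz": 0,"wx": 0,"wy": 0,"wz": 0}
    - {"tx": -40,"ty": 0,"tz": 0,"wx": 0,"wy": 0,"wz": 0}
    - {"tx": -40,"ty": 0,"tz": 0,"wx": 0,"wy": 0,"wz": 0}
  fingers: 36

```text
time_s: 13.45
tcp_pos: [444.0, 2.6, 119.4]
tcp_rot: [0.704, -0.064, 0.705, 0.064]
contact_force: [0.8, -1.3, -0.4]
gripper_width: 36.1
```

```bash
python3 - <<'E'
from h import *
go(522,296,214,1.5708)
c=cam('wrist'); save(c,'c5.png')
E
```

```text
tcp [444.    2.6 119.4] yaw 0.181 tilt [-0.0015  0.0002] turn wx first -1.3898 then t [-94.7 -77.8 293.5] q6 -0.31
```

View pics/c5.png

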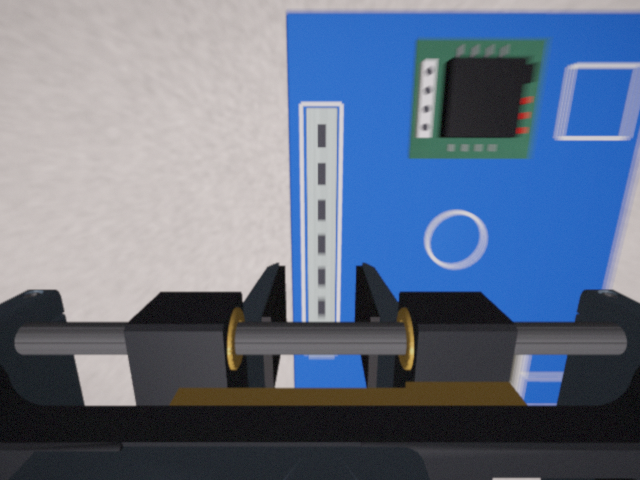

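```bash
python3 - <<'E'
from h import *
p=viewer.read_camera('wrist');T=np.array(p['T_tool_cam']);K=np.array(p['camera_matrix'])
R0=np.array([[0,-1,.003],[-.001,.003,1],[-1,0,-.001]]);p0=np.array([522.3,296.3,214.2])
Rc=R0@T[:3,:3];cc=R0@T[:3,3]+p0
im=cv2.imread('pics/b_mat1.png')[:,:,::-1].copy()
c=(dict(color=im),K,Rc.T,-Rc.T@cc)
cv2.imwrite('pics/hs0.png',cv2.resize(im[115:275,295:415,::-1],None,fx=5,fy=5,interpolation=cv2.INTER_CUBIC)[:600*2])
hsv=cv2.cvtColor(im,cv2.COLOR_RGB2HSV)
m=np.zeros((480,640),np.uint8); m[120:195,315:390]=(im.min(2)[120:195,315:390]>130)
m=cv2.morphologyEx(m,cv2.MORPH_CLOSE,np.ones((5,5)))
pts=np.argwhere(m)[:,::-1].astype(float); X=unproj(c,pts,28)[:,:2].astype(np.float32)
print('heatsink rect',cv2.minAreaRect(X))
# transformer: foot dark + copper
q=im[210:270,325:385].astype(int); d=(q.max(2)<70)|((q[:,:,0]-q[:,:,2])>40)
m=np.zeros((480,640),np.uint8); m[210:270,325:385]=d; cv2.imwrite('pics/tm.png',m*255)
cop=np.zeros_like(m); cop[210:270,325:385]=(q[:,:,0]-q[:,:,2])>40
X=unproj(c,np.argwhere(cop)[:,::-1].astype(float),32)[:,:2].astype(np.float32); print('copper',cv2.minAreaRect(X))
E
```

```text
heatsink rect ((461.1431884765625, 326.6443786621094), (45.536094665527344, 44.756370544433594), 76.48846435546875)
copper ((542.8404541015625, 329.78424072265625), (39.45341110229492, 29.069377899169922), 78.5018081665039)
```

View pics/hs0.png

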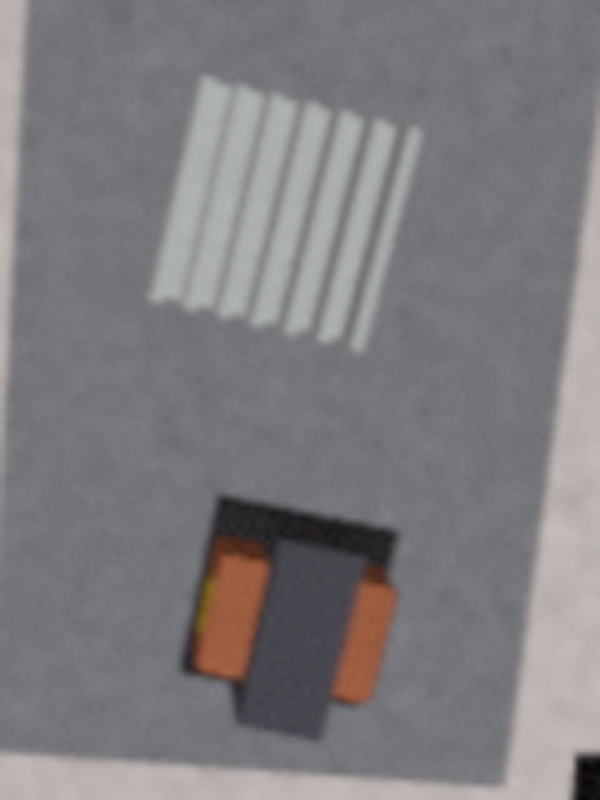

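>>> play_rows:
  steps:
    - {"tx": -10,"ty": 0,"tz": 0,"wx": -0.144,"wy": 0,"wz": 0}
    - {"tx": -10,"ty": 0,"tz": 0,"wx": -0.144,"wy": 0,"wz": 0}
    - {"tx": 0,"ty": 0,"tz": 0,"wx": -0.144,"wy": 0,"wz": 0}
    - {"tx": 0,"ty": 0,"tz": 0,"wx": -0.144,"wy": 0,"wz": 0}
    - {"tx": 0,"ty": 0,"tz": 0,"wx": -0.144,"wy": 0,"wz": 0}
    - {"tx": 0,"ty": 0,"tz": 0,"wx": -0.144,"wy": 0,"wz": 0}
    - {"tx": 0,"ty": 0,"tz": 0,"wx": -0.144,"wy": 0,"wz": 0}
    - {"tx": 0,"ty": 0,"tz": 0,"wx": -0.146,"wy": 0,"wz": 0}
  fingers: 75

```text
time_s: 14.35
tcp_pos: [444.4, 2.5, 137.9]
tcp_rot: [0.554, -0.439, 0.554, 0.439]
contact_force: [-1.1, -0.8, 0.4]
gripper_width: 75.1
```

```bash
python3 - <<'E'
from h import *
go(461,326.6,130,1.335)
E
```

```text
tcp [444.4   2.5 137.9] yaw 1.3409 tilt [-0.0005  0.    ] turn wx first 0.0059 then t [  7.9  59.6 319. ] q6 -1.47
```

>>> play_rows:
  steps:
    - {"tx": 0,"ty": 7.5,"tz": 40,"wx": 0.006,"wy": 0,"wz": 0}
    - {"tx": 0,"ty": 7.5,"tz": 40,"wx": 0,"wy": 0,"wz": 0}
    - {"tx": 0,"ty": 7.5,"tz": 40,"wx": 0,"wy": 0,"wz": 0}
    - {"tx": 0,"ty": 7.5,"tz": 40,"wx": 0,"wy": 0,"wz": 0}
    - {"tx": 0,"ty": 7.5,"tz": 40,"wx": 0,"wy": 0,"wz": 0}
    - {"tx": 0,"ty": 7.5,"tz": 40,"wx": 0,"wy": 0,"wz": 0}
    - {"tx": 0,"ty": 7.5,"tz": 40,"wx": 0,"wy": 0,"wz": 0}
    - {"tx": 8,"ty": 7,"tz": 39,"wx": 0,"wy": 0,"wz": 0}

```text
time_s: 15.15
tcp_pos: [463.1, 328.5, 130.6]
tcp_rot: [0.557, -0.436, 0.556, 0.436]
contact_force: [1.4, -1.2, -0.9]
gripper_width: 75.1
```

>>> play_rows:
  steps:
    - {"tx": 20,"ty": 0,"tz": 0,"wx": 0,"wy": 0,"wz": 0}
    - {"tx": 20,"ty": 0,"tz": 0,"wx": 0,"wy": 0,"wz": 0}
    - {"tx": 0,"ty": 0,"tz": 0,"wx": 0,"wy": 0,"wz": 0}
    - {"tx": 0,"ty": 0,"tz": 0,"wx": 0,"wy": 0,"wz": 0}

```text
time_s: 15.55
tcp_pos: [462.9, 326.2, 90.2]
tcp_rot: [0.556, -0.436, 0.557, 0.436]
contact_force: [-0.6, -0.8, 0.2]
gripper_width: 74.9
```

```bash
python3 - <<'E'
from h import *
go(461,326.6,9,1.335)
c=cam('wrist'); save(c,'d1.png')
for t,z in [('heatsink_mid',16),('transformer_mid',22),('capacitor_mid',29)]:
    for r in finder.place_of(c[0],t)[:1]:
        print(t,round(r['p'],2),np.round(r['at'],1),unproj(c,r['at'],z)[0].round(1))
im=c[0]['color']
m=np.zeros((480,640),np.uint8); m[180:310,260:380]=(im.min(2)[180:310,260:380]>130)
m=cv2.morphologyEx(m,cv2.MORPH_CLOSE,np.ones((7,7)))
pts=np.argwhere(m)[:,::-1].astype(float); X=unproj(c,pts,28)[:,:2].astype(np.float32)
print('heatsink rect',cv2.minAreaRect(X))
E
```

```text
tcp [462.9 326.2  90.2] yaw 1.3289 tilt [-0.0008 -0.0005] turn wx first -0.0061 then t [81.2  1.8 -0. ] q6 -0.82
heatsink_mid 0.8 [319.4 249.7] [460.6 325.3  16. ]
capacitor_mid 0.93 [309.4 113.9] [369.9 341.3  29. ]
heatsink rect ((465.3030090332031, 313.7067565917969), (65.7738037109375, 67.88795471191406), 76.18228912353516)
```

View pics/d1.png

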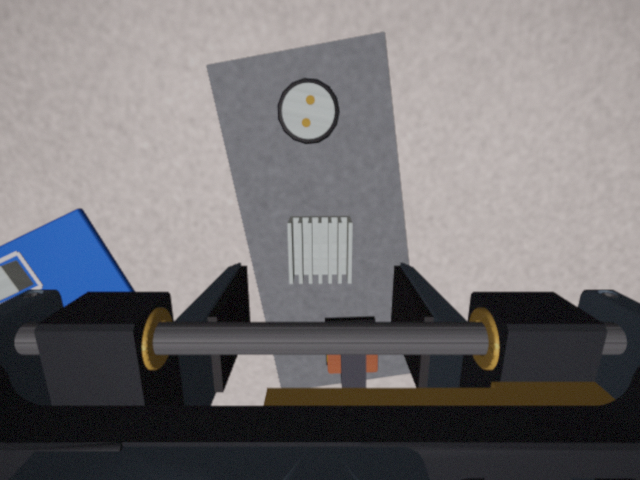

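>>> play_rows:
  steps:
    - {"tx": 30,"ty": 1.8,"tz": 0,"wx": -0.006,"wy": 0,"wz": 0}
    - {"tx": 30,"ty": 0,"tz": 0,"wx": 0,"wy": 0,"wz": 0}
    - {"tx": 15,"ty": 0,"tz": 0,"wx": 0,"wy": 0,"wz": 0}
    - {"tx": 6,"ty": 0,"tz": 0,"wx": 0,"wy": 0,"wz": 0}
    - {"tx": 0,"ty": 0,"tz": 0,"wx": 0,"wy": 0,"wz": 0}

```text
time_s: 16.25
tcp_pos: [461.4, 326.8, 9.0]
tcp_rot: [0.555, -0.438, 0.555, 0.438]
contact_force: [0.7, -0.5, 0.6]
gripper_width: 74.7
```

>>> play_rows:
  steps:
    - {"tx": 0,"ty": 0,"tz": 0,"wx": 0,"wy": 0,"wz": 0}
    - {"tx": 0,"ty": 0,"tz": 0,"wx": 0,"wy": 0,"wz": 0}
    - {"tx": 0,"ty": 0,"tz": 0,"wx": 0,"wy": 0,"wz": 0}
    - {"tx": 0,"ty": 0,"tz": 0,"wx": 0,"wy": 0,"wz": 0}
    - {"tx": 0,"ty": 0,"tz": 0,"wx": 0,"wy": 0,"wz": 0}
    - {"tx": 0,"ty": 0,"tz": 0,"wx": 0,"wy": 0,"wz": 0}
  fingers: 0

```text
time_s: 16.85
tcp_pos: [461.5, 327.0, 9.4]
tcp_rot: [0.556, -0.438, 0.555, 0.438]
contact_force: [-1.3, -0.5, 7.0]
gripper_width: 43.9
```

```bash
python3 - <<'E'
from h import *
go(461,326.6,9,1.335)
print(sensors.get_state()['gripper_width'])
c=cam('wrist'); save(c,'d2.png',(160,120,480,360),2)
E
```

```text
tcp [461.5 327.    9.4] yaw 1.335 tilt [0.0005 0.0003] turn wx first 0.0 then t [ 0.4  0.4 -0.5] q6 -0.82
43.867210452088145
```

View pics/d2.png

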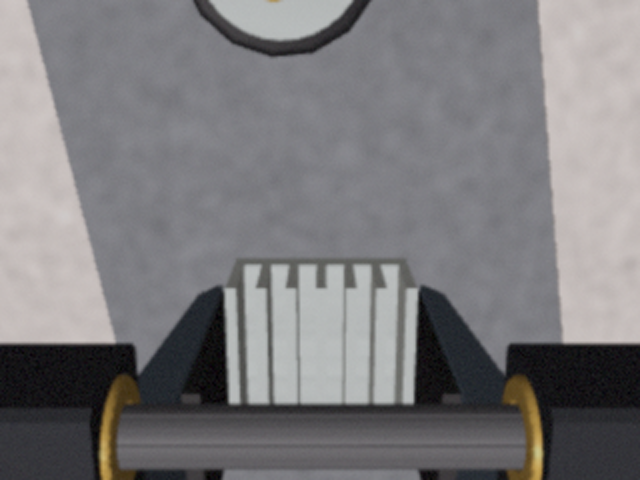

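>>> play_rows:
  steps:
    - {"tx": -10,"ty": 0,"tz": 0,"wx": 0,"wy": 0,"wz": 0}
    - {"tx": -35,"ty": 0,"tz": 0,"wx": 0,"wy": 0,"wz": 0}
    - {"tx": -35,"ty": 0,"tz": 0,"wx": 0,"wy": 0,"wz": 0}
    - {"tx": 0,"ty": 0,"tz": 0,"wx": -0.139,"wy": 0,"wz": 0}
    - {"tx": 0,"ty": 0,"tz": 0,"wx": -0.139,"wy": 0,"wz": 0}
    - {"tx": 0,"ty": 0,"tz": 0,"wx": -0.139,"wy": 0,"wz": 0}
    - {"tx": 0,"ty": 0,"tz": 0,"wx": 0,"wy": 0,"wz": 0}

```text
time_s: 17.6
tcp_pos: [461.3, 326.9, 89.6]
tcp_rot: [-0.452, 0.544, -0.452, -0.544]
contact_force: [0.9, -0.5, -1.1]
gripper_width: 43.9
```

```bash
python3 - <<'E'
from h import *
go(533.6,125.5,70,1.752)
E
```

```text
tcp [461.3 326.9  89.6] yaw 1.7548 tilt [0.0003 0.0002] turn wx first 0.0028 then t [  19.6  -34.8 -211.1] q6 -1.24
```

>>> play_rows:
  steps:
    - {"tx": 0,"ty": -6,"tz": -35,"wx": 0.003,"wy": 0,"wz": 0}
    - {"tx": 0,"ty": -6,"tz": -35,"wx": 0,"wy": 0,"wz": 0}
    - {"tx": 0,"ty": -6,"tz": -35,"wx": 0,"wy": 0,"wz": 0}
    - {"tx": 0,"ty": -6,"tz": -35,"wx": 0,"wy": 0,"wz": 0}
    - {"tx": 0,"ty": -6,"tz": -35,"wx": 0,"wy": 0,"wz": 0}
    - {"tx": 10,"ty": -5,"tz": -36,"wx": 0,"wy": 0,"wz": 0}
    - {"tx": 10,"ty": 0,"tz": 0,"wx": 0,"wy": 0,"wz": 0}
    - {"tx": 0,"ty": 0,"tz": 0,"wx": 0,"wy": 0,"wz": 0}

```text
time_s: 18.4
tcp_pos: [532.6, 124.8, 68.2]
tcp_rot: [0.454, -0.541, 0.455, 0.542]
contact_force: [-0.6, -0.8, -0.9]
gripper_width: 43.7
```

>>> play_rows:
  steps:
    - {"tx": 0,"ty": 0,"tz": 0,"wx": 0,"wy": 0,"wz": 0}
    - {"tx": 0,"ty": 0,"tz": 0,"wx": 0,"wy": 0,"wz": 0}

```text
time_s: 18.6
tcp_pos: [533.1, 126.4, 69.5]
tcp_rot: [-0.454, 0.543, -0.453, -0.542]
contact_force: [-0.0, 0.7, -1.2]
gripper_width: 43.9
```

```bash
python3 - <<'E'
from h import *
go(533.6,125.5,39.4,1.752)
c=cam('wrist'); save(c,'d3.png')
E
```

```text
tcp [533.1 126.4  69.5] yaw 1.749 tilt [0.0002 0.0001] turn wx first -0.003 then t [30.1 -0.3 -1. ] q6 -1.63
```

View pics/d3.png

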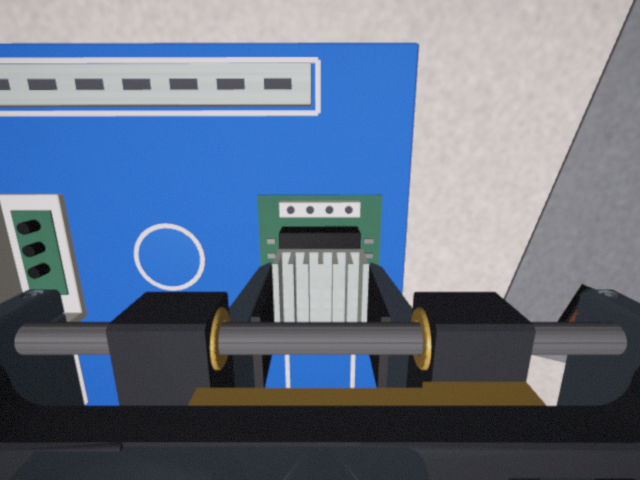

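```bash
python3 - <<'E'
from h import *
c=cam('wrist'); p,M=pose(); print(p)
save(c,'d3c.png',(240,180,400,320),4)
g=cv2.cvtColor(c[0]['color'],cv2.COLOR_RGB2GRAY).astype(int)
print(g[222:262,318].tolist()); print(g[222:262,312].tolist()); print(g[236,268:372].tolist())
def f(u,v,z): return (M.T@(unproj(c,(u,v),z)[0]-p)).round(2)
print('block front top edge',f(320,228.5,34),'rear expects -50')
print('bl corners',f(279,228.5,34),f(361,228.5,34))
print('hs base front edge (bottom z=64)',f(320,249,64),' base top(68?)',f(320,252,68),' fin top front z=88',f(320,251.5,88))
E
```

```text
[533.28955005 126.30417179  69.45327256]
[104, 104, 103, 89, 57, 17, 14, 19, 13, 11, 26, 43, 46, 49, 52, 48, 51, 45, 49, 49, 47, 49, 49, 48, 46, 51, 69, 103, 118, 123, 143, 156, 159, 156, 158, 148, 145, 145, 144, 143]
[104, 102, 103, 92, 55, 17, 15, 11, 14, 8, 28, 44, 46, 49, 49, 46, 46, 49, 49, 48, 47, 48, 48, 49, 45, 47, 68, 103, 118, 127, 168, 195, 202, 204, 205, 203, 203, 201, 202, 202]
[103, 106, 105, 104, 103, 105, 105, 105, 106, 106, 86, 53, 54, 52, 54, 51, 53, 54, 53, 55, 54, 51, 55, 52, 53, 55, 50, 53, 53, 51, 49, 51, 55, 51, 54, 50, 53, 52, 51, 49, 54, 54, 49, 49, 49, 48, 51, 50, 49, 52, 52, 48, 52, 49, 48, 49, 50, 48, 46, 47, 50, 48, 49, 46, 49, 50, 46, 47, 53, 47, 49, 45, 46, 45, 47, 44, 48, 46, 47, 44, 48, 47, 48, 48, 45, 45, 48, 47, 45, 46, 46, 47, 59, 90, 101, 104, 104, 102, 106, 103, 102, 105, 104, 104]
block front top edge [35.44 27.46 -0.69] rear expects -50
bl corners [ 35.44  27.44 -25.31] [35.44 27.47 23.92]
hs base front edge (bottom z=64) [ 5.44 23.7  -0.66]  base top(68?) [ 1.44 23.31 -0.65]  fin top front z=88 [-18.57  29.81  -0.63]
```

View pics/d3c.png

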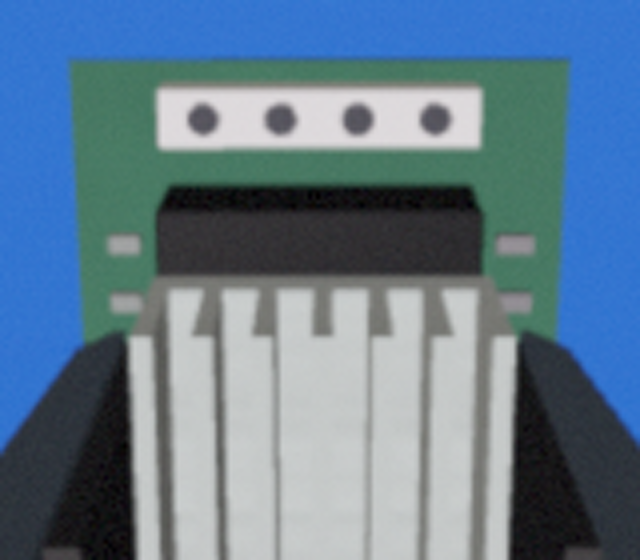

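```bash
python3 - <<'E'
from h import *
c=cam('wrist'); p,M=pose(); print(p)
def f(u,v,z): return (M.T@(unproj(c,(u,v),z)[0]-p)).round(2)
print('block',f(320,231.6,34),f(278.5,231.8,34),f(361,231.8,34))
print('hs bottom',f(320,248.6,64),'fin top',f(320,264,88),f(272.3,264,88),f(369,264,88))
E
```

```text
[533.26247363 126.1800587   69.40070494]
block [35.39 25.43 -0.69] [ 35.39  25.29 -25.66] [35.39 25.32 23.99]
hs bottom [ 5.39 23.82 -0.65] fin top [-18.61  23.75  -0.62] [-18.61  23.73 -22.35] [-18.61  23.76  21.7 ]
```

>>> play_rows:
  steps:
    - {"tx": 10,"ty": -1.4,"tz": -0.4,"wx": 0,"wy": 0,"wz": 0}
    - {"tx": 10,"ty": 0,"tz": 0,"wx": 0,"wy": 0,"wz": 0}
    - {"tx": 6,"ty": 0,"tz": 0,"wx": 0,"wy": 0,"wz": 0}
    - {"tx": 2,"ty": 0,"tz": 0,"wx": 0,"wy": 0,"wz": 0}
    - {"tx": 1,"ty": 0,"tz": 0,"wx": 0,"wy": 0,"wz": 0}
    - {"tx": 0,"ty": 0,"tz": 0,"wx": 0,"wy": 0,"wz": 0}
    - {"tx": 0,"ty": 0,"tz": 0,"wx": 0,"wy": 0,"wz": 0}

```text
time_s: 19.45
tcp_pos: [534.9, 125.3, 40.2]
tcp_rot: [-0.454, 0.543, -0.453, -0.542]
contact_force: [0.1, -0.1, -0.5]
gripper_width: 44.2
```

```bash
python3 - <<'E'
from h import *
go(533.6,125.5,39.4,1.752)
c=cam('wrist'); save(c,'d4.png',(240,160,400,320),4)
E
```

```text
tcp [534.9 125.3  40.2] yaw 1.749 tilt [0.0004 0.0001] turn wx first -0.003 then t [0.8 1.3 0.4] q6 -1.63
```

View pics/d4.png

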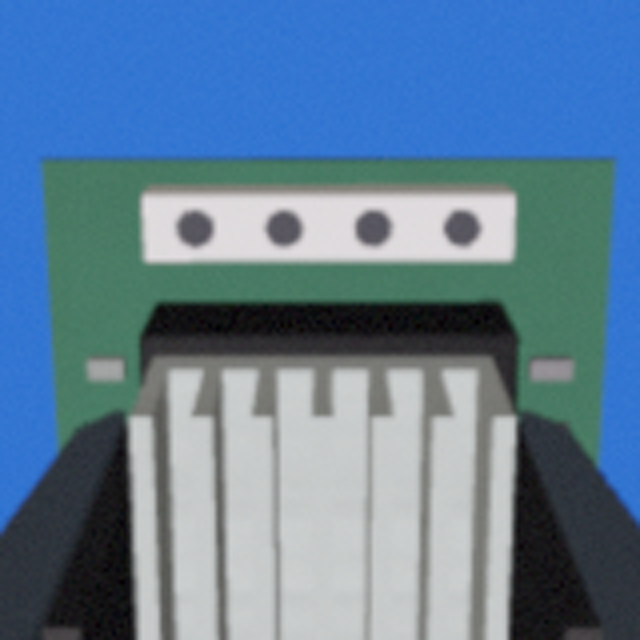

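>>> play_rows:
  steps:
    - {"tx": 0,"ty": 0,"tz": 0.6,"wx": 0,"wy": 0,"wz": 0}
    - {"tx": 0.6,"ty": 0,"tz": 0,"wx": 0,"wy": 0,"wz": 0}
    - {"tx": 0.5,"ty": 0,"tz": 0,"wx": 0,"wy": 0,"wz": 0}
    - {"tx": 0,"ty": 0,"tz": 0,"wx": 0,"wy": 0,"wz": 0}
    - {"tx": 0,"ty": 0,"tz": 0,"wx": 0,"wy": 0,"wz": 0}

```text
time_s: 20.0
tcp_pos: [534.7, 126.0, 39.4]
tcp_rot: [-0.454, 0.543, -0.453, -0.542]
contact_force: [-3.8, 0.2, 9.8]
gripper_width: 43.8
```

Contact at expected height. Release and rise.

>>> play_rows:
  steps:
    - {"tx": -0.3,"ty": 0,"tz": 0,"wx": 0,"wy": 0,"wz": 0}
    - {"tx": 0,"ty": 0,"tz": 0,"wx": 0,"wy": 0,"wz": 0}
    - {"tx": 0,"ty": 0,"tz": 0,"wx": 0,"wy": 0,"wz": 0}
    - {"tx": 0,"ty": 0,"tz": 0,"wx": 0,"wy": 0,"wz": 0}
    - {"tx": -5,"ty": 0,"tz": 0,"wx": 0,"wy": 0,"wz": 0}
    - {"tx": -25,"ty": 0,"tz": 0,"wx": 0,"wy": 0,"wz": 0}
    - {"tx": -30,"ty": 0,"tz": 0,"wx": 0,"wy": 0,"wz": 0}
    - {"tx": -30,"ty": 0,"tz": 0,"wx": 0,"wy": 0,"wz": 0}
  fingers: 60

```text
time_s: 20.8
tcp_pos: [534.3, 125.9, 130.4]
tcp_rot: [0.453, -0.542, 0.454, 0.543]
contact_force: [0.7, 0.2, -0.6]
gripper_width: 59.8
```

>>> play_rows:
  steps:
    - {"tx": 0,"ty": -30,"tz": 0,"wx": 0,"wy": 0,"wz": 0}
    - {"tx": 0,"ty": 0,"tz": 0,"wx": 0,"wy": 0,"wz": 0}
    - {"tx": 0,"ty": 0,"tz": 0,"wx": 0,"wy": 0,"wz": 0}

```text
time_s: 21.1
tcp_pos: [564.1, 131.2, 129.2]
tcp_rot: [0.453, -0.542, 0.454, 0.543]
contact_force: [-1.1, -0.2, -0.9]
gripper_width: 60.2
```

```bash
python3 - <<'E'
from h import *
go(369.9,341.3,130,1.752)
c=cam('wrist'); save(c,'d5.png')
E
```

```text
tcp [564.1 131.2 129.2] yaw 1.749 tilt [-0.0001 -0.    ] turn wx first -0.003 then t [ -0.8 153.2 241.6] q6 -1.62
```

View pics/d5.png

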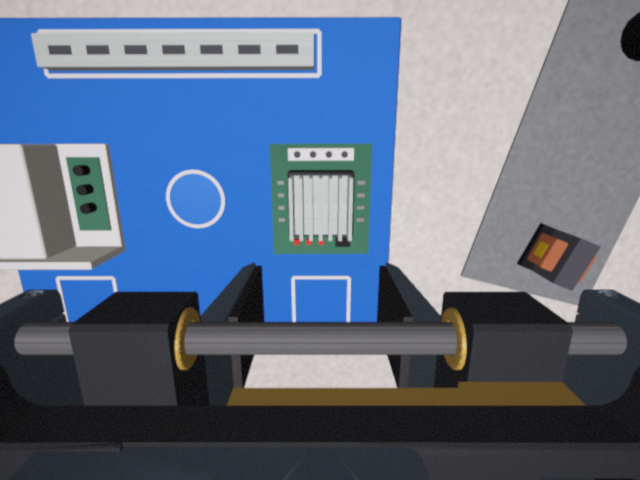

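>>> play_rows:
  steps:
    - {"tx": 0,"ty": 25,"tz": 40,"wx": -0.003,"wy": 0,"wz": 0}
    - {"tx": 0,"ty": 25,"tz": 40,"wx": 0,"wy": 0,"wz": 0}
    - {"tx": 0,"ty": 25,"tz": 40,"wx": 0,"wy": 0,"wz": 0}
    - {"tx": 0,"ty": 25,"tz": 40,"wx": 0,"wy": 0,"wz": 0}
    - {"tx": 0,"ty": 25,"tz": 40,"wx": 0,"wy": 0,"wz": 0}
    - {"tx": 0,"ty": 25,"tz": 40,"wx": 0,"wy": 0,"wz": 0}
    - {"tx": 0,"ty": 0,"tz": 0,"wx": 0,"wy": 0,"wz": 0}
    - {"tx": 0,"ty": 0,"tz": 0,"wx": 0,"wy": 0,"wz": 0}
  fingers: 66

```text
time_s: 21.95
tcp_pos: [372.1, 340.5, 129.0]
tcp_rot: [0.452, -0.544, 0.452, 0.544]
contact_force: [0.2, -0.6, 0.6]
gripper_width: 65.9
```

```bash
cat > cap.py <<'E'
from h import *
import sys
z=float(sys.argv[1])
c=cam('wrist'); p,M=pose(); print(p.round(1)); save(c,sys.argv[2])
r=finder.outline_of(c[0],'capacitor_mid')[0]; l,t,rr,b=[int(v) for v in r['extent']]; print(r['p'],l,t,rr,b)
im=c[0]['color'].astype(int)
m=np.zeros((480,640),np.uint8); t0=max(t-3,0); m[t0:b+3,l-3:rr+3]=(im.min(2)>120)[t0:b+3,l-3:rr+3]
m&=r['region'].astype(np.uint8); m=cv2.morphologyEx(m,cv2.MORPH_CLOSE,np.ones((9,9)))
cs=max(cv2.findContours(m,cv2.RETR_EXTERNAL,cv2.CHAIN_APPROX_NONE)[0],key=cv2.contourArea)
e=cv2.fitEllipse(cs); X=unproj(c,e[0],z)[0]; print(e,X.round(1),'tool',(M.T@(X-p)).round(1))
E
python3 cap.py 54 e1.png
```

```text
[373. 340. 129.]
0.63 301 215 342 271
((322.2062683105469, 250.09286499023438), (37.28231430053711, 39.050376892089844), 88.31185150146484) [370.2 340.9  54. ] tool [75.   2.5  1.4]
```

View pics/e1.png

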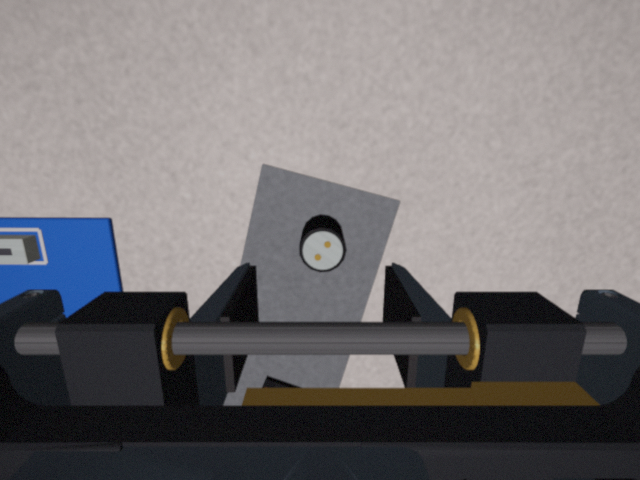

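>>> play_rows:
  steps:
    - {"tx": 30,"ty": 2.5,"tz": 1.8,"wx": 0,"wy": 0,"wz": 0}
    - {"tx": 30,"ty": 0,"tz": 0,"wx": 0,"wy": 0,"wz": 0}
    - {"tx": 30,"ty": 0,"tz": 0,"wx": 0,"wy": 0,"wz": 0}
    - {"tx": 17,"ty": 0,"tz": 0,"wx": 0,"wy": 0,"wz": 0}
    - {"tx": 0,"ty": 0,"tz": 0,"wx": 0,"wy": 0,"wz": 0}

```text
time_s: 22.55
tcp_pos: [370.4, 339.8, 20.3]
tcp_rot: [0.452, -0.542, 0.455, 0.543]
contact_force: [0.7, -0.2, 0.4]
gripper_width: 66.0
```

>>> play_rows:
  steps:
    - {"tx": 0,"ty": 0,"tz": 0,"wx": 0,"wy": 0,"wz": 0}
    - {"tx": 0,"ty": 0,"tz": 0,"wx": 0,"wy": 0,"wz": 0}
    - {"tx": 0,"ty": 0,"tz": 0,"wx": 0,"wy": 0,"wz": 0}
    - {"tx": 0,"ty": 0,"tz": 0,"wx": 0,"wy": 0,"wz": 0}
    - {"tx": 0,"ty": 0,"tz": 0,"wx": 0,"wy": 0,"wz": 0}
    - {"tx": 0,"ty": 0,"tz": 0,"wx": 0,"wy": 0,"wz": 0}
  fingers: 0

```text
time_s: 23.15
tcp_pos: [371.0, 341.9, 22.8]
tcp_rot: [-0.453, 0.543, -0.452, -0.543]
contact_force: [-0.2, -1.4, 8.2]
gripper_width: 34.5
```

```bash
python3 cap.py 54 e2.png; python3 -c "
from h import *
go(552.5,22.2,40,1.752);print(sensors.get_state()['gripper_width'])"
```

```text
[371.  341.9  22.9]
0.8 284 252 356 318
((319.9267883300781, 308.0519714355469), (28.35906982421875, 68.0244140625), 89.79773712158203) [363.2 339.7  54. ] tool [-31.1   8.   -0.7]
tcp [371.  341.9  22.8] yaw 1.7522 tilt [0.0009 0.0006] turn wx first 0.0002 then t [ -17.2 -120.9 -347.2] q6 -1.13
34.551662483046975
```

View pics/e2.png

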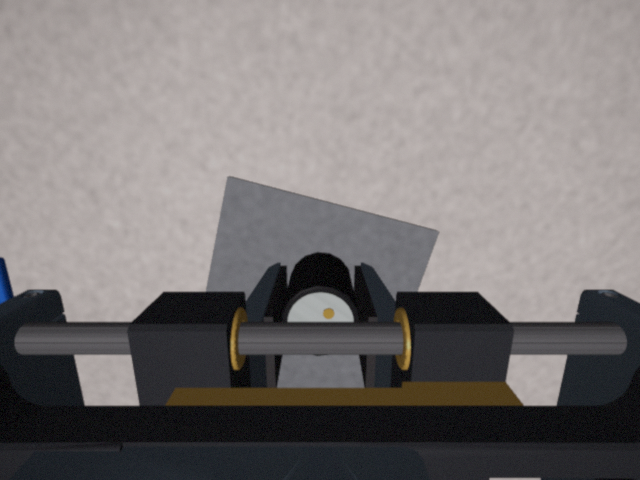

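>>> play_rows:
  steps:
    - {"tx": -10,"ty": 0,"tz": 0,"wx": 0,"wy": 0,"wz": 0}
    - {"tx": -35,"ty": 0,"tz": 0,"wx": 0,"wy": 0,"wz": 0}
    - {"tx": -40,"ty": 0,"tz": 0,"wx": 0,"wy": 0,"wz": 0}
    - {"tx": 0,"ty": -13.5,"tz": -38.5,"wx": 0,"wy": 0,"wz": 0}
    - {"tx": 0,"ty": -13.5,"tz": -38.5,"wx": 0,"wy": 0,"wz": 0}
    - {"tx": 0,"ty": -13.5,"tz": -38.5,"wx": 0,"wy": 0,"wz": 0}
    - {"tx": 0,"ty": -13.5,"tz": -38.5,"wx": 0,"wy": 0,"wz": 0}
    - {"tx": 0,"ty": -13.5,"tz": -38.5,"wx": 0,"wy": 0,"wz": 0}

```text
time_s: 24.05
tcp_pos: [472.3, 163.0, 108.0]
tcp_rot: [-0.453, 0.543, -0.452, -0.543]
contact_force: [0.1, 0.8, -1.2]
gripper_width: 34.4
```

>>> play_rows:
  steps:
    - {"tx": 0,"ty": -13.5,"tz": -38.5,"wx": 0,"wy": 0,"wz": 0}
    - {"tx": 0,"ty": -13.5,"tz": -38.5,"wx": 0,"wy": 0,"wz": 0}
    - {"tx": 0,"ty": -13.5,"tz": -38.5,"wx": 0,"wy": 0,"wz": 0}
    - {"tx": 0,"ty": -13,"tz": -38.5,"wx": 0,"wy": 0,"wz": 0}
    - {"tx": 20,"ty": 0,"tz": 0,"wx": 0,"wy": 0,"wz": 0}
    - {"tx": 20,"ty": 0,"tz": 0,"wx": 0,"wy": 0,"wz": 0}
    - {"tx": 0,"ty": 0,"tz": 0,"wx": 0,"wy": 0,"wz": 0}
    - {"tx": 0,"ty": 0,"tz": 0,"wx": 0,"wy": 0,"wz": 0}

```text
time_s: 24.85
tcp_pos: [552.0, 22.8, 67.8]
tcp_rot: [0.453, -0.543, 0.453, 0.543]
contact_force: [0.6, -0.0, -0.7]
gripper_width: 34.1
```

```bash
python3 - <<'E'
from h import *
go(552.5,22.2,24.8,1.752);print(sensors.get_state()['gripper_width'])
c=cam('wrist'); save(c,'e3.png')
E
```

```text
tcp [552.   22.8  67.8] yaw 1.7522 tilt [-0.0005  0.    ] turn wx first 0.0002 then t [43.  -0.4 -0.7] q6 -1.82
34.05805860373762
```

View pics/e3.png

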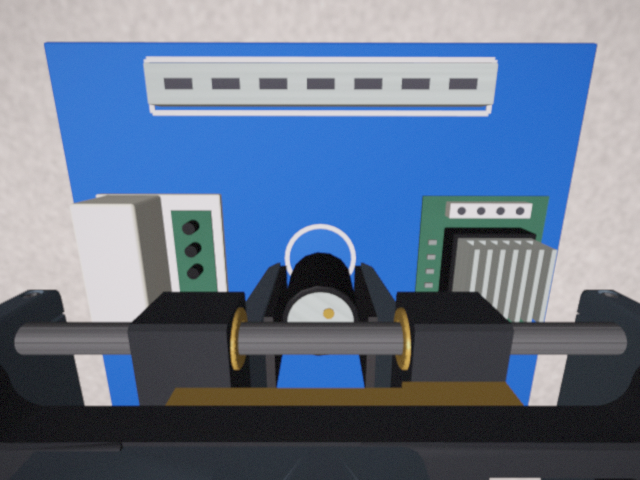

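```bash
python3 - <<'E'
from h import *
c=cam('wrist'); p,M=pose(); print(p.round(2)); save(c,'e3c.png',(270,210,370,330),5)
def f(u,v,z): return (M.T@(unproj(c,(u,v),z)[0]-p)).round(2)
g=cv2.cvtColor(c[0]['color'],cv2.COLOR_RGB2GRAY).astype(int)
print(g[218:295,320].tolist()); print(g[258,280:362].tolist()); print(g[275,280:362].tolist())
print('can bottom front',f(320,253,p[2]-18.8),'top front',f(320,288,p[2]+31.2),'ring front',f(320,224,6))
print('ring sides', f(285,258,6),f(355.5,258,6))
E
```

```text
[552.62  22.94  68.42]
[105, 106, 102, 109, 143, 200, 217, 219, 216, 181, 131, 119, 116, 117, 114, 115, 115, 114, 116, 116, 115, 114, 115, 114, 114, 116, 116, 113, 116, 113, 115, 114, 114, 110, 76, 32, 13, 12, 14, 15, 17, 17, 14, 21, 13, 17, 12, 16, 8, 4, 16, 20, 24, 15, 18, 15, 11, 19, 10, 7, 15, 19, 16, 15, 11, 19, 11, 17, 41, 53, 49, 47, 45, 63, 144, 187, 199]
[105, 103, 106, 109, 143, 191, 216, 218, 212, 185, 126, 115, 112, 112, 114, 115, 111, 112, 114, 112, 107, 87, 58, 33, 5, 19, 13, 16, 22, 18, 16, 20, 11, 17, 17, 17, 16, 11, 15, 18, 17, 12, 14, 15, 16, 7, 14, 7, 17, 16, 3, 15, 10, 6, 16, 24, 19, 30, 48, 71, 85, 102, 110, 112, 114, 111, 111, 112, 110, 110, 134, 183, 215, 219, 212, 188, 125, 104, 101, 105, 103, 101]
[19, 20, 22, 25, 18, 22, 47, 83, 101, 100, 81, 39, 15, 16, 9, 8, 23, 15, 16, 16, 18, 19, 11, 20, 14, 13, 9, 17, 14, 14, 10, 9, 18, 13, 13, 15, 10, 17, 16, 15, 19, 17, 7, 15, 8, 20, 14, 15, 3, 21, 20, 22, 13, 13, 16, 11, 24, 14, 19, 8, 16, 11, 11, 19, 12, 7, 16, 14, 15, 37, 76, 99, 103, 91, 64, 29, 28, 23, 20, 24, 24, 23]
can bottom front [18.78 17.53 -0.79] top front [-31.22  17.69  -0.74] ring front [62.39 24.33 -0.84]
ring sides [ 62.42   0.12 -25.15] [62.41  0.15 23.83]
```

View pics/e3c.png

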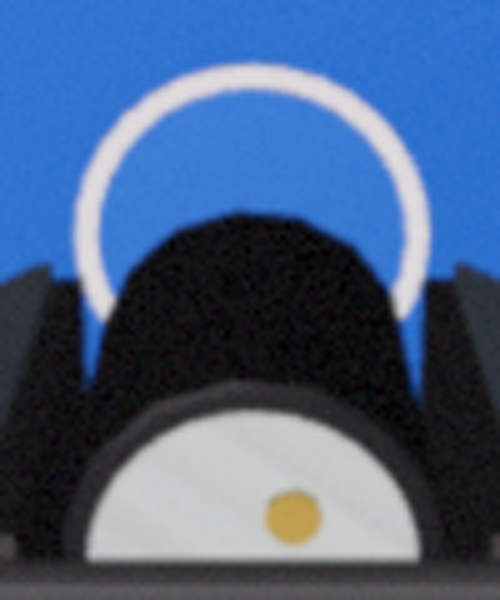

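>>> play_rows:
  steps:
    - {"tx": 15,"ty": 0,"tz": 0,"wx": 0,"wy": 0,"wz": 0}
    - {"tx": 15,"ty": 0,"tz": 0,"wx": 0,"wy": 0,"wz": 0}
    - {"tx": 10,"ty": 0,"tz": 0,"wx": 0,"wy": 0,"wz": 0}
    - {"tx": 2,"ty": 0,"tz": 0,"wx": 0,"wy": 0,"wz": 0}
    - {"tx": 0,"ty": 0,"tz": 0,"wx": 0,"wy": 0,"wz": 0}
    - {"tx": 0,"ty": 0,"tz": 0,"wx": 0,"wy": 0,"wz": 0}

```text
time_s: 25.55
tcp_pos: [552.6, 22.7, 25.9]
tcp_rot: [-0.453, 0.543, -0.452, -0.543]
contact_force: [-0.1, 1.0, -1.3]
gripper_width: 34.6
```

>>> play_rows:
  steps:
    - {"tx": 0.8,"ty": 0,"tz": 0,"wx": 0,"wy": 0,"wz": 0}
    - {"tx": 0.5,"ty": 0,"tz": 0,"wx": 0,"wy": 0,"wz": 0}
    - {"tx": 0,"ty": 0,"tz": 0,"wx": 0,"wy": 0,"wz": 0}
    - {"tx": 0,"ty": 0,"tz": 0,"wx": 0,"wy": 0,"wz": 0}

```text
time_s: 25.95
tcp_pos: [552.6, 22.6, 24.8]
tcp_rot: [-0.453, 0.544, -0.452, -0.543]
contact_force: [-3.2, 0.9, 12.2]
gripper_width: 34.6
```

>>> play_rows:
  steps:
    - {"tx": -0.3,"ty": 0,"tz": 0,"wx": 0,"wy": 0,"wz": 0}
    - {"tx": 0,"ty": 0,"tz": 0,"wx": 0,"wy": 0,"wz": 0}
    - {"tx": 0,"ty": 0,"tz": 0,"wx": 0,"wy": 0,"wz": 0}
    - {"tx": 0,"ty": 0,"tz": 0,"wx": 0,"wy": 0,"wz": 0}
    - {"tx": -10,"ty": 0,"tz": 0,"wx": 0,"wy": 0,"wz": 0}
    - {"tx": -25,"ty": 0,"tz": 0,"wx": 0,"wy": 0,"wz": 0}
    - {"tx": -40,"ty": 0,"tz": 0,"wx": 0,"wy": 0,"wz": 0}
    - {"tx": -40,"ty": 0,"tz": 0,"wx": 0,"wy": 0,"wz": 0}
  fingers: 60

```text
time_s: 26.75
tcp_pos: [551.6, 22.7, 140.9]
tcp_rot: [0.453, -0.543, 0.453, 0.543]
contact_force: [1.0, -0.5, 1.3]
gripper_width: 59.9
```

>>> play_rows:
  steps:
    - {"tx": -20,"ty": -30,"tz": 0,"wx": 0,"wy": 0,"wz": 0}
    - {"tx": 0,"ty": -20,"tz": 0,"wx": 0,"wy": 0,"wz": 0}
    - {"tx": 0,"ty": 0,"tz": 0,"wx": 0,"wy": 0,"wz": 0}
    - {"tx": 0,"ty": 0,"tz": 0,"wx": 0,"wy": 0,"wz": 0}

```text
time_s: 27.15
tcp_pos: [600.8, 31.7, 159.3]
tcp_rot: [0.453, -0.543, 0.453, 0.543]
contact_force: [-0.3, 0.6, -0.1]
gripper_width: 59.7
```

```bash
python3 - <<'E'
from h import *
go(542.8,329.8,130,2.94)
c=cam('wrist'); save(c,'e4.png')
E
```

```text
tcp [600.8  31.7 159.3] yaw 1.7522 tilt [-0.0006 -0.    ] turn wx first -1.1878 then t [  29.3 -280.4  116.5] q6 -1.8
```

View pics/e4.png

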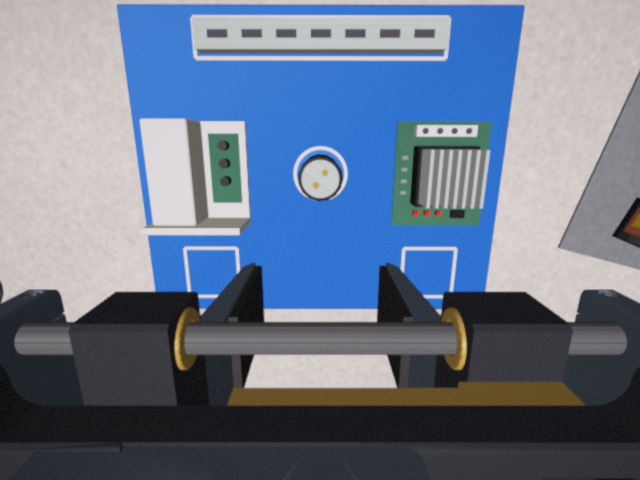

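>>> play_rows:
  steps:
    - {"tx": 0,"ty": 0,"tz": 0,"wx": 0.14,"wy": 0,"wz": 0}
    - {"tx": 0,"ty": 0,"tz": 0,"wx": 0.14,"wy": 0,"wz": 0}
    - {"tx": 0,"ty": 0,"tz": 0,"wx": 0.14,"wy": 0,"wz": 0}
    - {"tx": 0,"ty": 0,"tz": 0,"wx": 0.14,"wy": 0,"wz": 0}
    - {"tx": 0,"ty": 0,"tz": 0,"wx": 0.14,"wy": 0,"wz": 0}
    - {"tx": 0,"ty": 0,"tz": 0,"wx": 0.14,"wy": 0,"wz": 0}
    - {"tx": 0,"ty": 0,"tz": 0,"wx": 0.14,"wy": 0,"wz": 0}
    - {"tx": 0,"ty": 0,"tz": 0,"wx": 0.14,"wy": 0,"wz": 0}
  fingers: 70

```text
time_s: 28.0
tcp_pos: [600.1, 31.6, 159.0]
tcp_rot: [0.672, -0.218, 0.673, 0.218]
contact_force: [0.7, 0.3, -0.5]
gripper_width: 70.1
```

>>> play_rows:
  steps:
    - {"tx": 0,"ty": 0,"tz": 0,"wx": 0.14,"wy": 0,"wz": 0}
    - {"tx": 0,"ty": 0,"tz": 0,"wx": 0.14,"wy": 0,"wz": 0}
    - {"tx": 0,"ty": 0,"tz": 0,"wx": 0.14,"wy": 0,"wz": 0}
    - {"tx": 0,"ty": 0,"tz": 0,"wx": 0.14,"wy": 0,"wz": 0}
    - {"tx": 0,"ty": 0,"tz": 0,"wx": 0.14,"wy": 0,"wz": 0}
    - {"tx": 0,"ty": 0,"tz": 0,"wx": 0.13,"wy": 0,"wz": 0}
    - {"tx": 0,"ty": 0,"tz": 0,"wx": 0,"wy": 0,"wz": 0}

```text
time_s: 28.7
tcp_pos: [600.3, 31.6, 159.0]
tcp_rot: [0.703, 0.071, 0.704, -0.071]
contact_force: [0.1, -0.4, 0.2]
gripper_width: 70.0
```

```bash
python3 - <<'E'
from h import *
go(549,300,159,-0.2)
E
```

```text
tcp [600.3  31.6 159. ] yaw -0.2006 tilt [-0.0012  0.    ] turn wx first -0.0006 then t [ 1.000e-01  2.529e+02 -1.036e+02] q6 0.15
```

>>> play_rows:
  steps:
    - {"tx": 0,"ty": 42,"tz": -17,"wx": 0,"wy": 0,"wz": 0}
    - {"tx": 0,"ty": 42,"tz": -17,"wx": 0,"wy": 0,"wz": 0}
    - {"tx": 0,"ty": 42,"tz": -17,"wx": 0,"wy": 0,"wz": 0}
    - {"tx": 0,"ty": 42,"tz": -17,"wx": 0,"wy": 0,"wz": 0}
    - {"tx": 0,"ty": 42,"tz": -17,"wx": 0,"wy": 0,"wz": 0}
    - {"tx": 20,"ty": 42,"tz": -18,"wx": 0,"wy": 0,"wz": 0}
    - {"tx": 20,"ty": 0,"tz": 0,"wx": 0,"wy": 0,"wz": 0}
    - {"tx": 0,"ty": 0,"tz": 0,"wx": 0,"wy": 0,"wz": 0}

```text
time_s: 29.5
tcp_pos: [547.5, 299.2, 116.8]
tcp_rot: [0.702, 0.067, 0.705, -0.069]
contact_force: [-0.2, 1.0, -0.1]
gripper_width: 70.3
```

>>> play_rows:
  steps:
    - {"tx": 0,"ty": 0,"tz": 0,"wx": 0,"wy": 0,"wz": 0}
    - {"tx": 0,"ty": 0,"tz": 0,"wx": 0,"wy": 0,"wz": 0}

```text
time_s: 29.7
tcp_pos: [550.6, 298.2, 120.3]
tcp_rot: [0.704, 0.07, 0.703, -0.07]
contact_force: [0.3, -0.9, 0.5]
gripper_width: 70.1
```

```bash
python3 - <<'E'
from h import *
import pickle
axes()
c=cam('wrist'); save(c,'f1.png'); pickle.dump((c,pose()),open('f1.pkl','wb'))
for t,z in [('transformer_mid',22)]:
    for r in finder.place_of(c[0],t)[:2]:
        print(t,round(r['p'],2),np.round(r['at'],1),unproj(c,r['at'],z)[0].round(1))
save(c,'f1c.png',(240,130,400,280),4)
E
```

```text
tcp [550.6 298.2 120.3] 
 [[ 0.001  0.197  0.98 ]
 [ 0.     0.98  -0.197]
 [-1.     0.     0.001]]
transformer_mid 0.88 [301.9 205.3] [542.5 329.7  22. ]
```

View pics/f1.png

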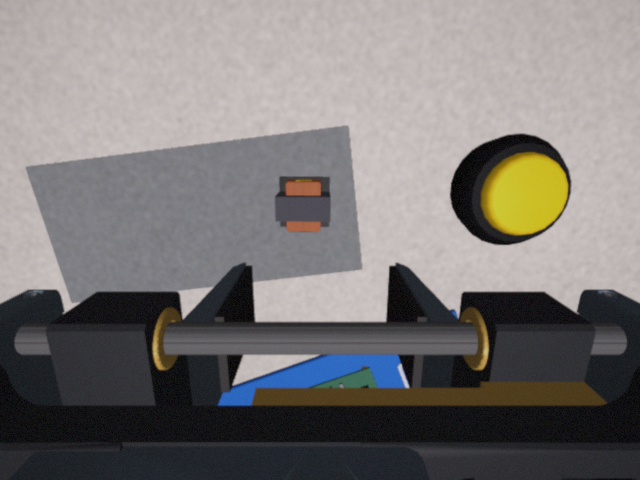

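View pics/f1c.png

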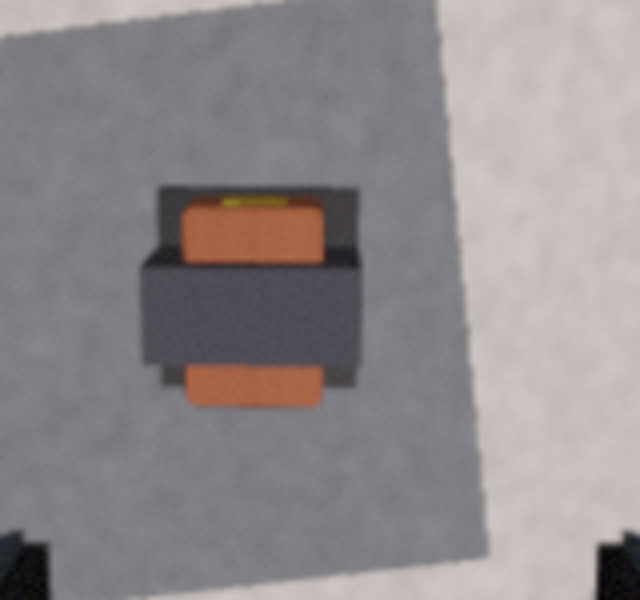

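```bash
python3 - <<'E'
from h import *
import pickle
c,(p,M)=pickle.load(open('f1.pkl','rb'))
def f(u,v,z): return (M.T@(unproj(c,(u,v),z)[0]-p)).round(2)
for n,(l,r,t,b,z) in dict(core=(275.5,330.3,196.5,221.3,40),foot=(279.9,329.6,176.6,226.4,10)).items():
    a=f(l,t,z);d=f(r,b,z); print(n,a,d,(a+d)/2,abs(a-d))
E
```

```text
core [ 80.35  38.56 -32.13] [80.38 20.51  7.1 ] [ 80.365  29.535 -12.515] [3.000e-02 1.805e+01 3.923e+01]
foot [110.35  49.8  -31.95] [110.37   9.65   7.46] [110.36   29.725 -12.245] [2.000e-02 4.015e+01 3.941e+01]
```

>>> play_rows:
  steps:
    - {"tx": 15,"ty": 29.6,"tz": -11.8,"wx": 0,"wy": 0,"wz": 0}
    - {"tx": 35,"ty": 0,"tz": 0,"wx": 0,"wy": 0,"wz": 0}
    - {"tx": 20,"ty": 0,"tz": 0,"wx": 0,"wy": 0,"wz": 0}
    - {"tx": 0,"ty": 0,"tz": 0,"wx": 0,"wy": 0,"wz": 0}
    - {"tx": 0,"ty": 0,"tz": 0,"wx": 0,"wy": 0,"wz": 0}

```text
time_s: 30.3
tcp_pos: [544.7, 330.1, 50.1]
tcp_rot: [0.704, 0.07, 0.703, -0.07]
contact_force: [0.2, 0.1, 0.4]
gripper_width: 70.0
```

```bash
python3 - <<'E'
from h import *
axes()
c=cam('wrist'); save(c,'f2.png')
E
```

```text
tcp [544.7 330.1  50.1] 
 [[ 0.     0.197  0.98 ]
 [ 0.     0.98  -0.197]
 [-1.     0.     0.   ]]
```

View pics/f2.png

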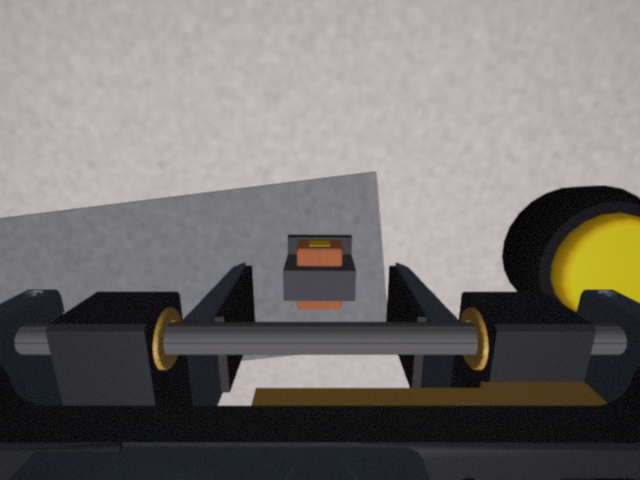

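>>> play_rows:
  steps:
    - {"tx": 20,"ty": 0,"tz": 0,"wx": 0,"wy": 0,"wz": 0}
    - {"tx": 15,"ty": 0,"tz": 0,"wx": 0,"wy": 0,"wz": 0}
    - {"tx": 7.5,"ty": 0,"tz": 0,"wx": 0,"wy": 0,"wz": 0}
    - {"tx": 0,"ty": 0,"tz": 0,"wx": 0,"wy": 0,"wz": 0}

```text
time_s: 30.75
tcp_pos: [543.8, 330.1, 6.1]
tcp_rot: [0.703, 0.07, 0.704, -0.07]
contact_force: [0.1, -0.4, 0.5]
gripper_width: 69.8
```

>>> play_rows:
  steps:
    - {"tx": 0,"ty": 0,"tz": 0,"wx": 0,"wy": 0,"wz": 0}
    - {"tx": 0,"ty": 0,"tz": 0,"wx": 0,"wy": 0,"wz": 0}
    - {"tx": 0,"ty": 0,"tz": 0,"wx": 0,"wy": 0,"wz": 0}
    - {"tx": 0,"ty": 0,"tz": 0,"wx": 0,"wy": 0,"wz": 0}
    - {"tx": 0,"ty": 0,"tz": 0,"wx": 0,"wy": 0,"wz": 0}
    - {"tx": 0,"ty": 0,"tz": 0,"wx": 0,"wy": 0,"wz": 0}
  fingers: 0

```text
time_s: 31.35
tcp_pos: [544.4, 330.5, 7.1]
tcp_rot: [0.704, 0.07, 0.703, -0.07]
contact_force: [-0.7, -1.0, 5.7]
gripper_width: 40.1
```

```bash
python3 - <<'E'
from h import *
axes()
c=cam('wrist'); save(c,'f3.png',(220,180,420,330),4)
E
```

```text
tcp [544.4 330.5   7.1] 
 [[ 0.001  0.197  0.98 ]
 [ 0.     0.98  -0.197]
 [-1.     0.     0.   ]]
```

View pics/f3.png

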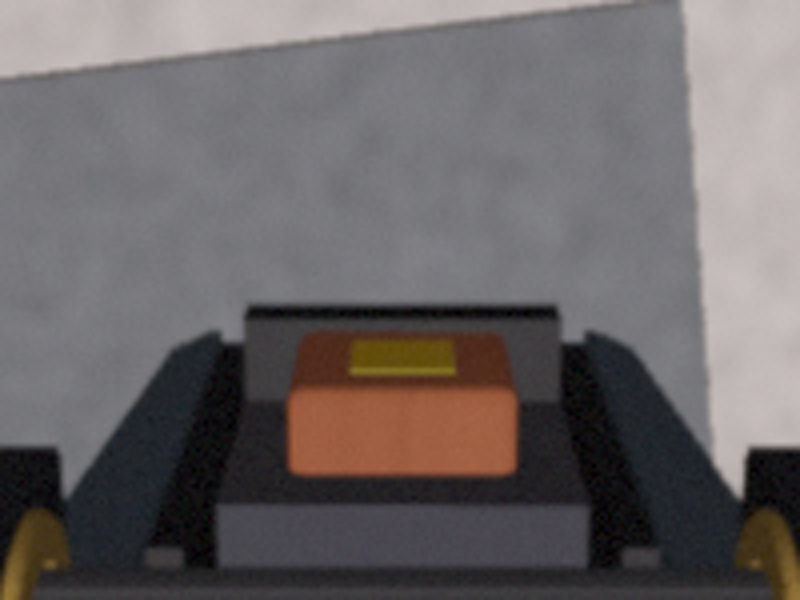

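>>> play_rows:
  steps:
    - {"tx": -10,"ty": 0,"tz": 0,"wx": 0,"wy": 0,"wz": 0}
    - {"tx": -30,"ty": 0,"tz": 0,"wx": 0,"wy": 0,"wz": 0}
    - {"tx": -40,"ty": 0,"tz": 0,"wx": 0,"wy": 0,"wz": 0}
    - {"tx": -30,"ty": 0,"tz": 0,"wx": 0,"wy": 0,"wz": 0}
    - {"tx": 0,"ty": 0,"tz": 0,"wx": -0.127,"wy": 0,"wz": 0}
    - {"tx": 0,"ty": 0,"tz": 0,"wx": -0.127,"wy": 0,"wz": 0}
    - {"tx": 0,"ty": 0,"tz": 0,"wx": -0.127,"wy": 0,"wz": 0}
    - {"tx": 0,"ty": 0,"tz": 0,"wx": 0,"wy": 0,"wz": 0}

```text
time_s: 32.2
tcp_pos: [544.0, 330.3, 117.2]
tcp_rot: [0.704, -0.065, 0.704, 0.065]
contact_force: [0.0, -0.7, -2.6]
gripper_width: 39.8
```

```bash
python3 - <<'E'
from h import *
go(664.8,-64,60,0.181)
E
```

```text
tcp [544.  330.3 117.2] yaw 0.1855 tilt [ 0. -0.] turn wx first 0.0045 then t [  57.2 -409.6   47.8] q6 0.27
```

>>> play_rows:
  steps:
    - {"tx": 0,"ty": -41,"tz": 4.8,"wx": 0.0045,"wy": 0,"wz": 0}
    - {"tx": 0,"ty": -41,"tz": 4.8,"wx": 0,"wy": 0,"wz": 0}
    - {"tx": 0,"ty": -41,"tz": 4.8,"wx": 0,"wy": 0,"wz": 0}
    - {"tx": 0,"ty": -41,"tz": 4.8,"wx": 0,"wy": 0,"wz": 0}
    - {"tx": 0,"ty": -41,"tz": 4.8,"wx": 0,"wy": 0,"wz": 0}
    - {"tx": 0,"ty": -41,"tz": 4.8,"wx": 0,"wy": 0,"wz": 0}
    - {"tx": 0,"ty": -41,"tz": 4.8,"wx": 0,"wy": 0,"wz": 0}
    - {"tx": 0,"ty": -41,"tz": 4.8,"wx": 0,"wy": 0,"wz": 0}

```text
time_s: 33.0
tcp_pos: [640.6, 12.7, 117.0]
tcp_rot: [0.704, -0.061, 0.704, 0.061]
contact_force: [-0.5, 0.1, -2.2]
gripper_width: 39.7
```

>>> play_rows:
  steps:
    - {"tx": 0,"ty": -41,"tz": 4.8,"wx": 0,"wy": 0,"wz": 0}
    - {"tx": 0,"ty": -40.6,"tz": 4.6,"wx": 0,"wy": 0,"wz": 0}
    - {"tx": 30,"ty": 0,"tz": 0,"wx": 0,"wy": 0,"wz": 0}
    - {"tx": 25,"ty": 0,"tz": 0,"wx": 0,"wy": 0,"wz": 0}
    - {"tx": 0,"ty": 0,"tz": 0,"wx": 0,"wy": 0,"wz": 0}
    - {"tx": 0,"ty": 0,"tz": 0,"wx": 0,"wy": 0,"wz": 0}
    - {"tx": 0,"ty": 0,"tz": 0,"wx": 0,"wy": 0,"wz": 0}

```text
time_s: 33.7
tcp_pos: [665.0, -64.0, 63.3]
tcp_rot: [0.705, -0.063, 0.704, 0.063]
contact_force: [0.1, 0.1, -2.7]
gripper_width: 39.7
```

```bash
python3 - <<'E'
from h import *
go(664.8,-64,9.1,0.181)
c=cam('wrist'); save(c,'g1.png'); save(c,'g1c.png',(220,170,420,320),4)
import pickle;pickle.dump((c,pose()),open('g1.pkl','wb'))
E
```

```text
tcp [665.  -64.   63.3] yaw 0.1776 tilt [ 0.0019 -0.0004] turn wx first -0.0034 then t [54.2  0.1 -0.2] q6 -0.36
```

View pics/g1.png

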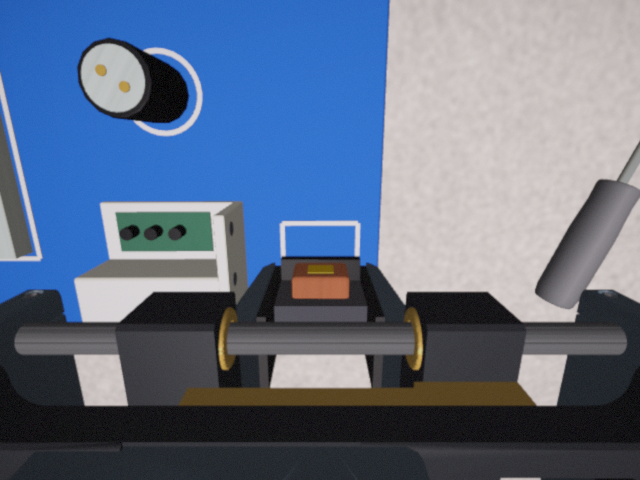

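View pics/g1c.png

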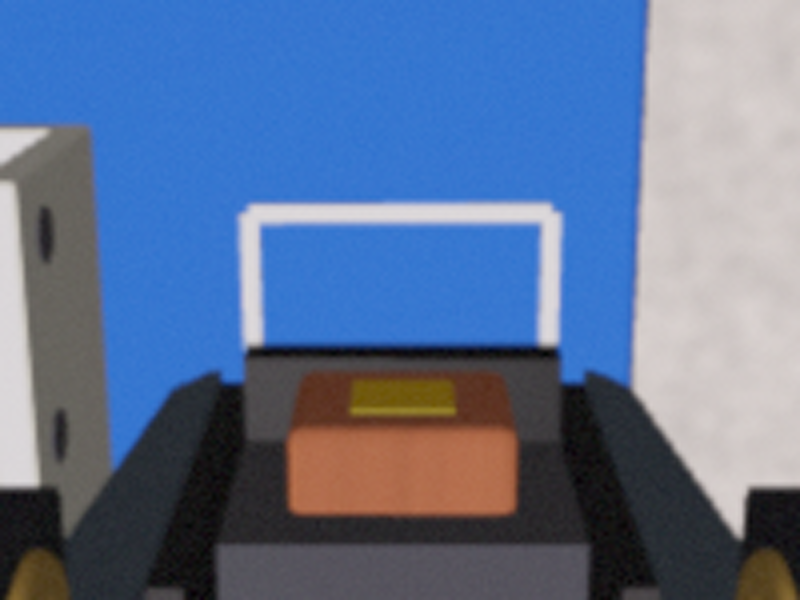

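```bash
python3 - <<'E'
from h import *
import pickle
c,(p,M)=pickle.load(open('g1.pkl','rb'))
def f(u,v,z): return (M.T@(unproj(c,(u,v),z)[0]-p)).round(2)
print('foot front',f(281.5,257,p[2]-3.1),f(359.7,257,p[2]-3.1),'-> minus 20')
print('square',f(280.8,221,6),f(360.2,221,6),f(280.0,223,6),f(360.3,223,6),'-> minus 25')
E
```

```text
foot front [  3.04  18.88 -20.5 ] [ 3.13 18.86 19.98] -> minus 20
square [ 57.26  26.04 -26.48] [57.37 26.03 25.94] [ 57.26  24.69 -27.05] [57.37 24.68 26.05] -> minus 25
```

>>> play_rows:
  steps:
    - {"tx": 15,"ty": 1.5,"tz": 0,"wx": -0.003,"wy": 0,"wz": 0}
    - {"tx": 15,"ty": 0,"tz": 0,"wx": 0,"wy": 0,"wz": 0}
    - {"tx": 15,"ty": 0,"tz": 0,"wx": 0,"wy": 0,"wz": 0}
    - {"tx": 4,"ty": 0,"tz": 0,"wx": 0,"wy": 0,"wz": 0}
    - {"tx": 0,"ty": 0,"tz": 0,"wx": 0,"wy": 0,"wz": 0}
    - {"tx": 0,"ty": 0,"tz": 0,"wx": 0,"wy": 0,"wz": 0}

```text
time_s: 34.35
tcp_pos: [664.0, -62.7, 12.8]
tcp_rot: [0.704, -0.064, 0.704, 0.064]
contact_force: [0.3, -0.6, -2.5]
gripper_width: 39.9
```

```bash
python3 - <<'E'
from h import *
go(664.8,-64,9.1,0.181)
c=cam('wrist'); save(c,'g2c.png',(220,170,420,320),4)
import pickle;pickle.dump((c,pose()),open('g2.pkl','wb'))
E
```

```text
tcp [664.  -62.7  12.8] yaw 0.1815 tilt [ 0.0001 -0.    ] turn wx first 0.0005 then t [ 3.7 -1.4  0.5] q6 -0.37
```

View pics/g2c.png

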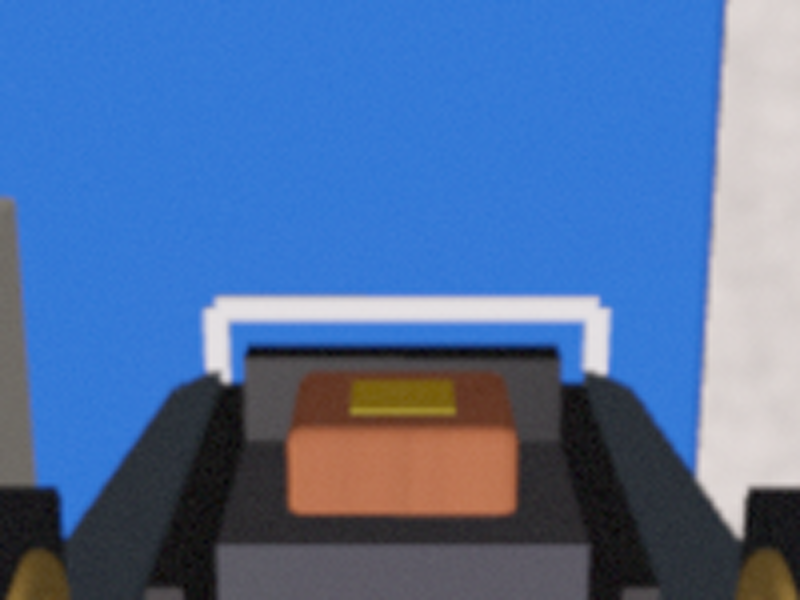

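```bash
python3 - <<'E'
from h import *
import pickle
c,(p,M)=pickle.load(open('g2.pkl','rb'))
def f(u,v,z): return (M.T@(unproj(c,(u,v),z)[0]-p)).round(2)
print('foot',f(281.5,257,p[2]-3.1),f(359.7,257,p[2]-3.1))
print('sq out',f(271,244.2,6),f(372.5,244.2,6),'in',f(277.5,250.5,6),f(365.8,250.5,6))
E
```

```text
foot [  3.08  19.06 -20.64] [ 3.11 19.07 19.76]
sq out [  7.1   24.77 -26.39] [ 7.14 24.8  26.71] in [  7.11  21.32 -23.1 ] [ 7.14 21.35 23.33]
```

>>> play_rows:
  steps:
    - {"tx": 1,"ty": -1.0,"tz": 0.5,"wx": 0,"wy": 0,"wz": 0}
    - {"tx": 1.5,"ty": 0,"tz": 0,"wx": 0,"wy": 0,"wz": 0}
    - {"tx": 1.0,"ty": 0,"tz": 0,"wx": 0,"wy": 0,"wz": 0}
    - {"tx": 0.5,"ty": 0,"tz": 0,"wx": 0,"wy": 0,"wz": 0}
    - {"tx": 0,"ty": 0,"tz": 0,"wx": 0,"wy": 0,"wz": 0}
    - {"tx": 0,"ty": 0,"tz": 0,"wx": 0,"wy": 0,"wz": 0}

```text
time_s: 35.0
tcp_pos: [664.6, -63.7, 9.1]
tcp_rot: [0.704, -0.064, 0.704, 0.064]
contact_force: [-1.4, -0.0, 5.3]
gripper_width: 39.7
```

>>> play_rows:
  steps:
    - {"tx": -0.2,"ty": 0,"tz": 0,"wx": 0,"wy": 0,"wz": 0}
    - {"tx": 0,"ty": 0,"tz": 0,"wx": 0,"wy": 0,"wz": 0}
    - {"tx": 0,"ty": 0,"tz": 0,"wx": 0,"wy": 0,"wz": 0}
    - {"tx": 0,"ty": 0,"tz": 0,"wx": 0,"wy": 0,"wz": 0}
    - {"tx": -10,"ty": 0,"tz": 0,"wx": 0,"wy": 0,"wz": 0}
    - {"tx": -30,"ty": 0,"tz": 0,"wx": 0,"wy": 0,"wz": 0}
    - {"tx": -45,"ty": 0,"tz": 0,"wx": 0,"wy": 0,"wz": 0}
    - {"tx": -45,"ty": 0,"tz": 0,"wx": 0,"wy": 0,"wz": 0}
  fingers: 52

```text
time_s: 35.8
tcp_pos: [664.1, -63.5, 140.8]
tcp_rot: [0.704, -0.064, 0.704, 0.064]
contact_force: [1.3, 0.4, -0.0]
gripper_width: 51.8
```

>>> play_rows:
  steps:
    - {"tx": -45,"ty": -40,"tz": 0,"wx": 0,"wy": 0,"wz": 0}
    - {"tx": -45,"ty": -20,"tz": 0,"wx": 0,"wy": 0,"wz": 0}
    - {"tx": 0,"ty": 0,"tz": 0,"wx": 0,"wy": 0,"wz": 0}
    - {"tx": 0,"ty": 0,"tz": 0,"wx": 0,"wy": 0,"wz": 0}
    - {"tx": 0,"ty": 0,"tz": 0,"wx": 0,"wy": 0,"wz": 0}

```text
time_s: 36.3
tcp_pos: [673.4, -115.4, 220.5]
tcp_rot: [0.704, -0.064, 0.705, 0.064]
contact_force: [0.2, 0.2, 0.2]
gripper_width: 52.1
```

```bash
python3 - <<'E'
from h import *
axes()
c=cam('wrist'); save(c,'h1.png')
c=cam('top'); save(c,'h2.png',(180,140,370,310),4)
c=cam('scene'); save(c,'h3.png',(210,210,440,410),3)
E
```

```text
tcp [ 673.4 -115.4  220.5] 
 [[-0.002 -0.181  0.984]
 [ 0.001  0.984  0.181]
 [-1.     0.001 -0.001]]
```

View pics/h1.png

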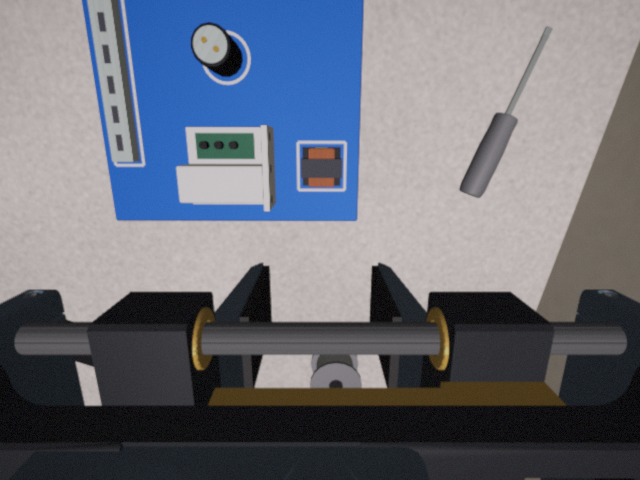

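View pics/h2.png

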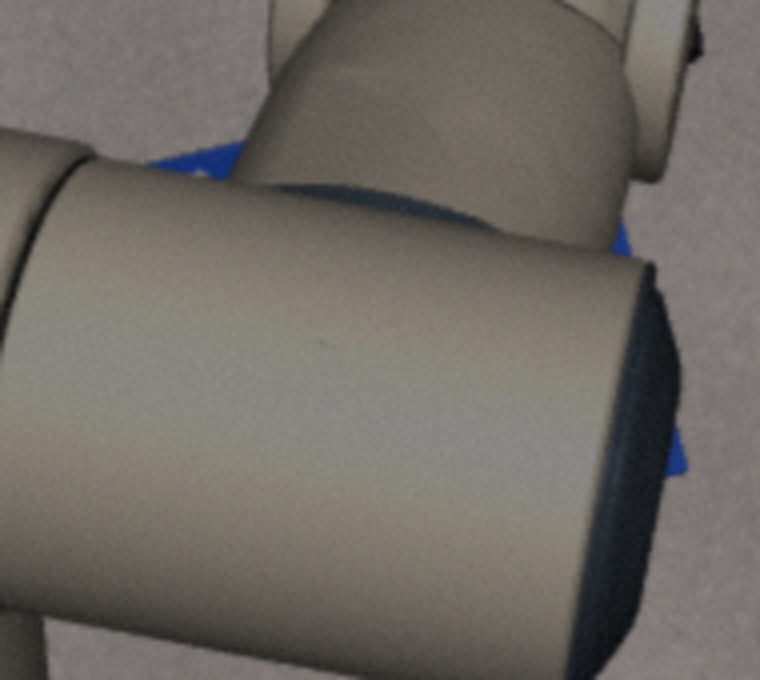

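View pics/h3.png

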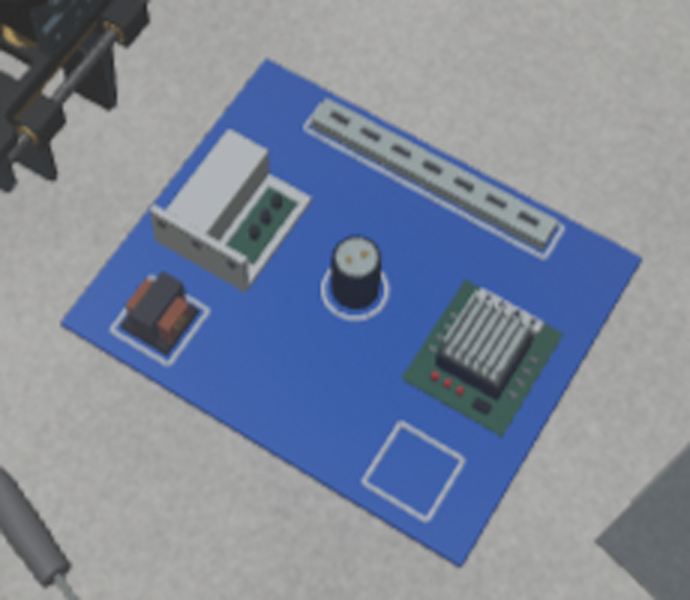

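```bash
python3 - <<'E'
import cv2
im=cv2.imread('pics/h1.png')
cv2.imwrite('pics/h1c.png',cv2.resize(im[130:205,280:370],None,fx=7,fy=7,interpolation=cv2.INTER_CUBIC))
E
```

```text
(no output)
```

View pics/h1c.png

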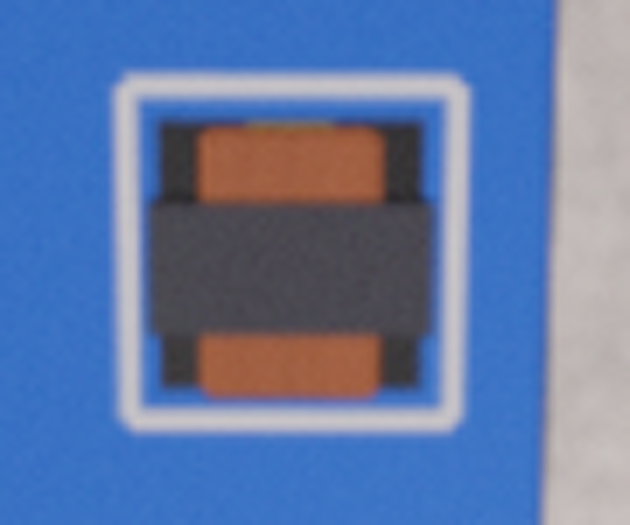

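The transformer foot sits centred and square in its outline (gaps about equal on all four sides, under 1 mm apart). Everything else also looks right, so I'm handing in.

```bash
python3 -c "
from cell import ctrl
print(ctrl.finish_job())"
```

```text
the job is handed in; nothing more can be done
None
```

The kit is set out on the carrier and I handed the job in at about 36 s. `finish_job` gave no verdict.

- **Rail:** I raised the aluminium rail 14 mm, drew it out over the lip and laid it slots up inside the long outline.
- **Heat sink:** It sits squarely on the power block. I aligned it to the block's edges in the wrist camera before lowering, and contact came at the expected height.
- **Capacitor:** It stands upright on the ring. Just before lowering, the can and ring centres agreed within about 0.3 mm.
- **Transformer:** It stands square in the outline behind the white housing, with roughly equal gaps on all four sides in the last wrist picture.

The last scene and wrist pictures showed all four parts in place, released, and the gripper well clear. No wrist force I read went above about 12 N. I never went near the spool, and the arm stayed clear of the sponge pot.

- **Checks that failed or disagreed:** The final top picture showed nothing useful, because the arm covered the carrier. The calibration disagreed by 1–2 mm between cameras, so I aligned each placement against the marks in the wrist view.

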